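# Potatoes in the slow cooker, eight hours on low

## Robot

A 6-joint arm with a two-finger parallel gripper is mounted at the origin on the work surface. World frame = base frame: x ahead of the robot, y to its left, z up, the work surface at z = 0. Lengths are in m, angles in rad, forces in N, time in s.
With the tool pointing down it reaches from about 0.25 to 0.725 m from the base axis. Payload 4 kg.
Tool frame: the origin (TCP) lies on the centre line of the jaws, within the pads' length; the fingertips stand 22 mm ahead of it and the grasp point (between the pads) lies 3 mm ahead of it; z points along the fingers, y is the line along which they close (so a half turn about z gives the same grasp; the last joint's range is limited). The gripper opens to 85 mm and grips with 20 to 120 N. Pads are 22 mm wide; open, the fingers measure 114 mm over their backs; the gripper's body (76 mm by 85 mm) begins 54 mm behind the grasp point. The pads swing forward as they close: fully open they stand 13 mm farther back than shut.
Start: joints at [1.14, 0.241, 0.005, 1.335, 0, 1.571], TCP at [0.209, 0.454, 0.253] pointing down, gripper open.
Joint ranges: [-2.72, 2.72], [-1.05, 1.87], [-1.09, 1.28], [-1.99, 2.15], [-1.42, 1.44], [-3.14, 3.14]. Speed limits (rad/s): [2.79, 2.79, 3.14, 3.14, 3.14, 3.14].

## Interface

Orientations are given as a unit quaternion [x, y, z, w].
In Python, from workcell import bot gives the robot as it stands.
- The arm moves only by the shell command python3 -m inch 'ROWS'. ROWS is JSON, one flat list of numbers, 7 for each row, row after row: the shift along the world's x, y, z in mm, then the turn, a rotation vector about the world's x, y, z in rad, then the opening in per cent of the stroke, from 0 (shut) to 100 (fully open). A call has 1 to 8 rows; each row is the pose to reach, as a shift and turn from the pose commanded when the call began; what a row does not reach only later rows make up. A row lasts 1/12 s, in which the tool goes at most 41.7 mm and 7.16 degrees, less where a joint would pass 70% of its speed; a pose out of reach is approached as far as the arm can. A call with a gripper value outside its range is refused whole. The fingers move at their own pace and stop on an object; the grip force is fixed at half the most. Time passes only in rows, so rows that repeat a pose let the fingers close. It gives the time, the measured TCP pose, the force, the opening and the grip force at its end, in the units of the state.
- bot.get_obs(): the state, without advancing time (a new reading comes with each control period).
- bot.camera(name): name is "scene" or "top" or "wrist"; returns the picture (480x640x3 uint8, blue, green, red); there is no depth.
- bot.camera_info(name): a dict with "intrinsics" (3x3 intrinsics, pixels), "camera_from_world" (4x4, takes a point from world to camera coordinates); the wrist camera has in their place "hand_eye" (4x4, takes a point from camera to tool coordinates, whose origin is the TCP and whose axes are the flange's). Camera axes: x right, y down, z forward; pixel columns grow to the right and rows downward; lengths in m; the calibration is good to about 2 mm. A picture is of the moment at which its call begins: read the wrist's pose just before it. camera_info takes no time and is no camera call.
- bot.job_done(): hands the job in; it is judged then, once.
Trained networks look in the newest picture that a camera, given by its name, has taken for a name from the list of things; names that differ only in an ending like _2 or _b are one class to them, and where a whole thing is asked for, a point or a joint stands for the part that bears it (a point fixed in the world has none). Each returns a list of dicts, best first, with "confidence" (0 to 1); they miss things now and then, are a little off and sometimes report something else, mostly with a low value. They report only what shows in the picture. A call takes as long as a camera call. They do not tell look-alikes from the thing itself.
- bot.silhouettes(camera, target): "mask" (480x640 bool, what is visible of it) and "uv" ([column, row] in pixels, amid what is visible of it).
- bot.spot_point(camera, target): "uv" ([column, row] in pixels: a listed point, or the origin of a listed thing).
The state is a dict: "clock": time; "joint_pos": joint angles; "joint_vel": joint speeds; "tau": joint torques, N m; "eef_pos": TCP position; "tool_rot": TCP orientation; "ft_force": force on the tool from outside, world axes, zero at the start; "ft_torque": the same for the moment, N m; "grip_width": finger opening in m; "grasp_force": force on a finger pad.
Only numpy, scipy, OpenCV 4.12 (cv2) and the standard library are available. Lean on these libraries where they do the work, as an engineer would, in place of code of your own. Each camera call takes 0.05 s, during which the arm holds its last target. There are 200 camera calls.

## Task

Get supper going in the slow cooker: take the glass lid off and lay it right way up on the white plate, put every potato on the island into the crock, then put the lid back squarely so that it covers the mouth all round. After that slide the heat lever to low (the third mark from off) and click the timer dial round to eight hours (eight clicks from off, one click an hour); leave the other things on the island where they are.

Things in the scene. Friction and masses are not known exactly. Their poses are not given: they have to be found in the camera images.
- cooker: Slow cooker, fixed; place and yaw vary. Origin on the table. Black heating base: own x from -185 to +165 mm, own y +-118 mm, top (the deck) 55 mm up. Its -x end is the front: a deck, bare but for the timer dial at own (-130, +55) mm and the heat lever. On the other end stands the cream stoneware crock (fixed), axis at own (55, 0) mm, outer radius 95 mm, rim 180 mm up.
- crock_floor (a point): Centre of the crock's inner floor, 65 mm above the table; the crock is 115 mm deep inside, 170 mm across.
- crock_rim (a point): Centre of the crock's mouth at rim height, 180 mm above the table; the lid lies flat on this rim (10 mm wide). Below the rim, 140 to 154 mm up, two lugs reach to 117 mm from the crock's axis, along the cooker's own +y and -y.
- lid_knob (a point): Centre of the knob of the loose glass lid, on its axis (z); lies on the crock at first. Black knob 34 mm across, 18 mm tall, on a stem 18 mm across. The lid's flat underside is 53 mm below this point, its dome top 27 mm below; radius 97 mm, edge 6 mm thick, steel; 0.42 kg.
- plate_top (a point): Centre of the upper face of the white melamine plate, 5 mm above the table. Loose plate, 240 mm across, flat middle 190 mm across, edge 14 mm high, 0.3 kg.
- timer (a joint): Timer dial angle, rad, growing clockwise seen from above, 0 (off) to 5.03 (12 h). One click an hour: a detent every 24 degrees (0.4189 rad), hour n at 0.4189 n; turns both ways, about 0.08 N m to pass a click; let go between clicks it snaps to the nearer one. At first from off to 3 h.
- timer_grip (a point): On the dial's upright axis, 31 mm above the deck, where to grip; turns with the dial. Skirt radius 28 mm, 7 mm high; on it a bar grip 48 mm long along this point's x, 14 mm thick, top 39 mm above the deck. Its +x end, with a white line on top, points at one of 13 ticks, one an hour (off, 6 h, 12 h longer). Off is nearest the front edge, on the left of a cook facing the controls.
- heat (a joint): Position of the heat lever along its straight track in m, 0 to 0.06: off 0, warm 0.02, low 0.04, high 0.06, each shown by a pair of ticks. It grows along the cooker's own -y (to the right of a cook facing the controls); friction about 1.5 N, stays where it is left. At first between 0 and 0.022.
- heat_grip (a point): On the heat lever's middle, 25 mm above the deck, where to grip; moves with the lever, axes parallel to the cooker's. The upright lever is 12 mm thick along own x (across the track), 16 mm along own y (along the track), top 35 mm above the deck.
- low_mark (a point): On the deck at the low mark of the heat track: where the lever's middle must stand, seen from above.
- potato0_mid (a point): Centre of a loose raw brown potato: 78 mm long along its own y, 46 mm wide (own x), 40 mm high (own z), blunt ends, about 0.12 kg; at first it lies on the table with its centre 20 mm up. Two to four of the four potatoes are there; None if absent.
- potato1_mid (a point): Centre of a loose raw brown potato: 78 mm long along its own y, 46 mm wide (own x), 40 mm high (own z), blunt ends, about 0.12 kg; at first it lies on the table with its centre 20 mm up. May be absent (None).
- potato2_mid (a point): Centre of a loose raw brown potato: 78 mm long along its own y, 46 mm wide (own x), 40 mm high (own z), blunt ends, about 0.12 kg; at first it lies on the table with its centre 20 mm up. May be absent (None).
- potato3_mid (a point): Centre of a loose raw brown potato: 78 mm long along its own y, 46 mm wide (own x), 40 mm high (own z), blunt ends, about 0.12 kg; at first it lies on the table with its centre 20 mm up. May be absent (None).
- can: Closed steel food can, 74 mm across and 110 mm tall; loose, not part of the job, must stay where it stands. Origin at its underside.
- lid_lifter: Small grey silicone lid lifter, 75 x 30 x 38 mm; loose, not part of the job, must stay where it stands. Origin at its underside.
- shaker: Salt shaker, 42 mm across and 82 mm tall; loose, not part of the job, must stay where it stands. Origin at its underside.
- spice_jar: Spice jar, 48 mm across and 95 mm tall; loose, not part of the job, must stay where it stands. Origin at its underside.
- spoon: Wooden spoon, 260 mm long, lying; loose, not part of the job, must stay where it stands. Origin at its underside.
There are look-alikes about, which are no part of the job. What is shaped like the part that bears potato0_mid but green or orange is not meant.

How it is judged:
By the outcome, as a careful person would: the job done as asked, in the order asked, and still so for the second after the job is handed in, with the robot touching nothing.
Of potato0, potato1, potato2, potato3 only 2 to 4 are there at a start; the rules pass over those that are not, and their reading is None.
At some moment in a run one of potato0, potato1, potato2, potato3, lid may be knocked a few centimetres aside while the robot is not near it.
Once in a run the grip may slacken for a moment while it holds something.
It also fails if it takes over 210 s, if anything falls off the work surface, if the arm or the gripper's body presses on something with over 40 N, if the wrist force passes 120 N, or if a joint passes its speed limit or range.

## Working session

There is one attempt and no reset: what is moved stays moved. The work goes in short steps, Python scripts to look and compute and a shell command to move; the robot and the scene stay as the last step left them, time stands still between calls to the robot, and variables do not carry over. Pictures are saved under pics/ and viewed, at most 14 in all, crops included, and the job is handed in when it is done.

```bash
ls; mkdir -p pics
cat > h.py <<'E'
import numpy as np, cv2
from scipy.spatial.transform import Rotation as R
from workcell import bot
def cam(name):
    i=bot.camera_info(name); K=np.array(i["intrinsics"])
    if "camera_from_world" in i: return K,np.array(i["camera_from_world"])
    o=bot.get_obs(); T=np.eye(4); T[:3,:3]=R.from_quat(o["tool_rot"]).as_matrix(); T[:3,3]=o["eef_pos"]
    return K,np.linalg.inv(T@np.array(i["hand_eye"]))
def ray(C,uv,z):
    K,M=C; W=np.linalg.inv(M); d=W[:3,:3]@np.linalg.inv(K)@np.array([uv[0],uv[1],1.]); o=W[:3,3]
    return o+d*(z-o[2])/d[2]
def proj(C,p):
    K,M=C; q=K@(M[:3,:3]@np.asarray(p,float)+M[:3,3]); return q[:2]/q[2]
def pca(mask,C,z):
    v,u=np.nonzero(mask); s=slice(None,None,max(1,len(u)//1500))
    P=np.array([ray(C,(a,b),z)[:2] for a,b in zip(u[s],v[s])]); m=P.mean(0); w,V=np.linalg.eigh(np.cov((P-m).T)); 
    return m,np.arctan2(V[1,1],V[0,1]),2*np.sqrt(w[::-1])
E
python3 - <<'E'
from h import *
o=bot.get_obs(); print({k:np.round(v,3) for k,v in o.items()})
for n in ("top","scene"):
    im=bot.camera(n); cv2.imwrite(f"pics/{n}0.png",im); C=cam(n); print(n,np.round(C[0],0).tolist(),np.round(np.linalg.inv(C[1])[:3,3],3))
    for t,z in [("crock_rim",.18),("lid_knob",.233),("plate_top",.005),("timer_grip",.086),("heat_grip",.08),("low_mark",.055),("potato0_mid",.02),("can",0),("shaker",0),("spice_jar",0),("lid_lifter",0),("spoon",0),("cooker",0)]:
        print(t,[(np.round(d["uv"]).astype(int).tolist(),round(d["confidence"],2),np.round(ray(C,d["uv"],z)[:2],3).tolist()) for d in bot.spot_point(n,t)])
E
```

```text
pics
{'clock': np.float64(0.0), 'joint_pos': array([ 1.14 ,  0.241,  0.004,  1.335, -0.   ,  1.571]), 'joint_vel': array([-0.001,  0.   , -0.001,  0.   ,  0.001, -0.   ]), 'tau': array([-1.0000e-03, -3.7232e+01,  2.5241e+01,  1.7000e-02, -0.0000e+00,
        0.0000e+00]), 'eef_pos': array([0.209, 0.454, 0.252]), 'tool_rot': array([ 0.214,  0.977, -0.001, -0.   ]), 'ft_force': array([ 0.674, -1.12 ,  0.027]), 'ft_torque': array([0.006, 0.014, 0.004]), 'grasp_force': np.float64(0.0), 'grip_width': np.float64(0.085)}
top [[466.0, 0.0, 324.0], [0.0, 466.0, 237.0], [0.0, 0.0, 1.0]] [ 0.431 -0.1    1.172]
crock_rim []
lid_knob []
plate_top [([410, 226], 0.69, [0.584, -0.313]), ([240, 213], 0.36, [0.624, 0.116])]
timer_grip [([244, 264], 0.66, [0.491, 0.092])]
heat_grip [([238, 224], 0.4, [0.586, 0.106])]
low_mark [([241, 215], 0.73, [0.61, 0.104])]
potato0_mid [([365, 300], 0.96, [0.401, -0.193]), ([389, 345], 0.84, [0.29, -0.249]), ([322, 328], 0.6, [0.334, -0.086])]
can [([344, 154], 0.64, [0.776, -0.152])]
shaker [([500, 261], 0.78, [0.49, -0.537]), ([237, 223], 0.24, [0.6, 0.124])]
spi
[... 427 characters left out ...]
5, [0.575, -0.306])]
timer_grip [([387, 231], 0.7, [0.489, 0.091])]
heat_grip [([435, 251], 0.64, [0.579, 0.195]), ([402, 259], 0.39, [0.582, 0.102])]
low_mark [([410, 272], 0.84, [0.61, 0.117])]
potato0_mid [([279, 240], 0.86, [0.403, -0.194]), ([249, 213], 0.84, [0.283, -0.26]), ([331, 242], 0.75, [0.446, -0.051]), ([310, 213], 0.55, [0.329, -0.084])]
can [([323, 362], 0.66, [0.769, -0.157])]
shaker [([158, 295], 0.83, [0.486, -0.539])]
spice_jar [([370, 360], 0.71, [0.793, -0.047])]
lid_lifter [([229, 245], 0.85, [0.371, -0.335]), ([156, 296], 0.62, [0.489, -0.542])]
spoon [([449, 340], 0.87, [0.791, 0.162])]
cooker [([436, 252], 0.85, [0.538, 0.232]), ([279, 238], 0.39, [0.379, -0.189])]
```

View pics/top0.png

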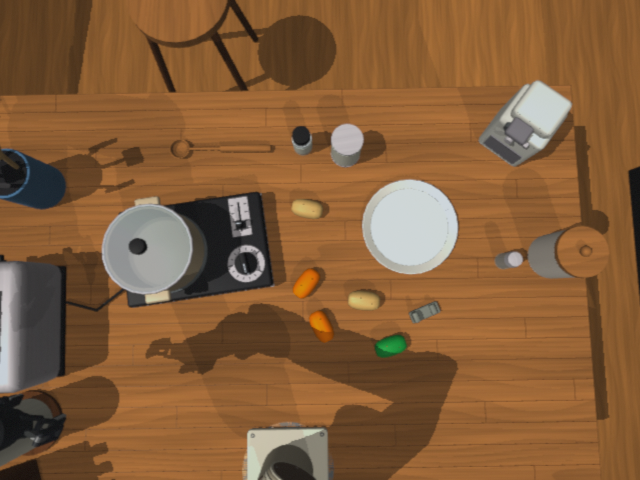

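View pics/scene0.png

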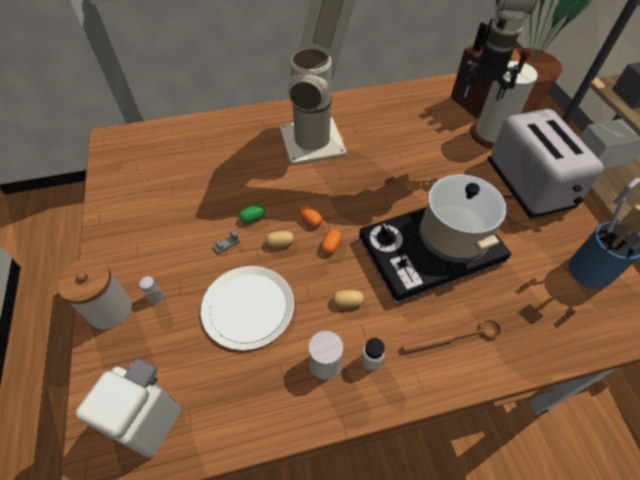

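The brown potatoes are top (307,209) and (365,300). The look-alikes are orange at (306,283) and (321,326), and green at (391,345). The lid is on the crock with its knob at (138,247), and the plate is at (410,226). I'll confirm with one enlarged crop.

Run:
```python
from h import *
im=cv2.imread("pics/top0.png")
a=cv2.resize(im[180:310,90:290],None,fx=4,fy=4,interpolation=cv2.INTER_CUBIC)
b=cv2.resize(im[190:360,280:420],None,fx=3,fy=3,interpolation=cv2.INTER_CUBIC)
cv2.imwrite("pics/cook0.png",a);cv2.imwrite("pics/pot0.png",b)
C=cam("top")
S=cv2.imread("pics/scene0.png");D=cam("scene")
bot.camera("top");bot.camera("scene")
for n,cc,I in(("top",C,im),("scene",D,S)):
  for d in bot.silhouettes(n,"potato0_mid"):
    m=d["mask"]; print(n,d["uv"],round(d["confidence"],2),np.round(I[m].mean(0)),[np.round(x,3) for x in pca(m,cc,.02)])
  for t,z in (("plate_top",.01),("lid_knob",.2)):
    for d in bot.silhouettes(n,t)[:2]: print(t,n,d["uv"],round(d["confidence"],2),[np.round(x,3) for x in pca(d["mask"],cc,z)])
  print(n,bot.spot_point(n,"lid_knob"), np.round([ray(cc,d["uv"],.233) for d in bot.spot_point(n,"lid_knob")],3))
print("knob top",ray(C,(138,246.5),.242), [np.round(ray(C,u,.055)[:2],3) for u in((263,193),(272,287),(127,305))])
```

```text
top [324.1, 327.5] 0.89 [ 11.  91. 172.] [array([ 0.339, -0.085]), np.float64(-2.705), array([0.04 , 0.024])]
top [306.3, 282.7] 0.61 [ 11. 104. 195.] [array([ 0.445, -0.047]), np.float64(2.45), array([0.041, 0.024])]
top [388.8, 344.5] 0.6 [ 50. 118.  30.] [array([ 0.289, -0.251]), np.float64(1.849), array([0.041, 0.022])]
top [362.2, 301.8] 0.59 [ 86. 144. 176.] [array([ 0.4 , -0.19]), np.float64(1.473), array([0.042, 0.025])]
top [303.3, 139.6] 0.33 [66. 71. 74.] [array([ 0.806, -0.042]), np.float64(-2.979), array([0.04 , 0.026])]
plate_top top [410.6, 224.6] 0.95 [array([ 0.581, -0.31 ]), np.float64(3.048), array([0.12 , 0.119])]
lid_knob top [145.2, 247.9] 0.61 [array([0.52 , 0.276]), np.float64(0.942), array([0.095, 0.095])]
top [{'uv': [136.4, 250.1], 'confidence': 0.91}, {'uv': [240.5, 212.6], 'confidence': 0.18}] [[0.514 0.284 0.233]
 [0.587 0.073 0.233]]
scene [330.2, 240.5] 0.94 [ 42. 103. 192.] [array([ 0.444, -0.051]), np.float64(2.531), array([0.043, 0.023])]
scene [280.8, 240.3] 0.86 [ 88. 136. 169.] [array([ 0.397, -0.191]), np.float64(1.412), array([0.042, 0.028])]
scene [310.1, 214.6] 0.83 [ 35.  86. 164.] [array([ 0.34 , -0.085]), np.float64(-2.783), array([0.046, 0.027])]
scene [251.8, 214.1] 0.64 [ 53. 110.  45.] [array([ 0.288, -0.252]), np.float64(1.969), array([0.04 , 0.029])]
plate_top scene [247.9, 308.6] 0.62 [array([ 0.584, -0.313]), np.float64(-2.771), array([0.12, 0.12])]
lid_knob scene [468.4, 206.3] 0.66 [array([0.536, 0.269]), np.float64(2.347), array([0.097, 0.094])]
lid_knob scene [280.0, 239.8] 0.16 [array([ 0.528, -0.203]), np.float64(1.398), array([0.034, 0.025])]
scene [{'uv': [471.7, 189.1], 'confidence': 0.9}] [[0.519 0.281 0.233]]
knob top [0.52075659 0.2773451  0.242     ] [array([0.664, 0.051]), array([0.436, 0.03 ]), array([0.399, 0.376])]
```

View pics/cook0.png

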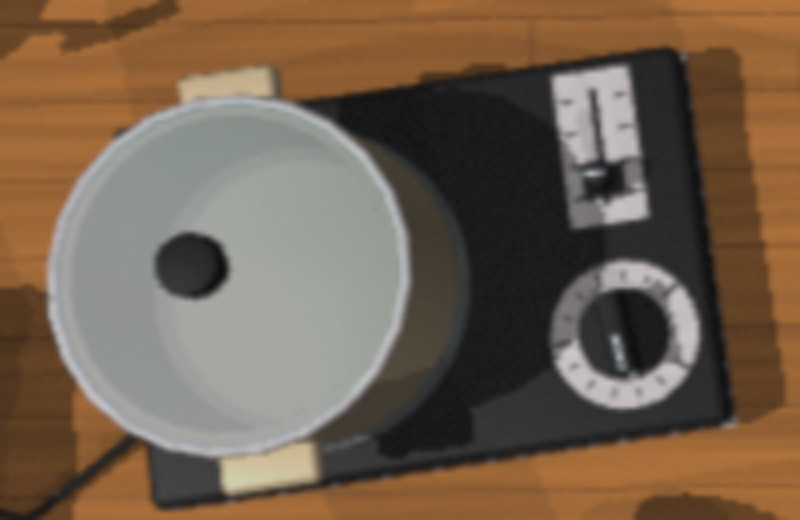

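View pics/pot0.png

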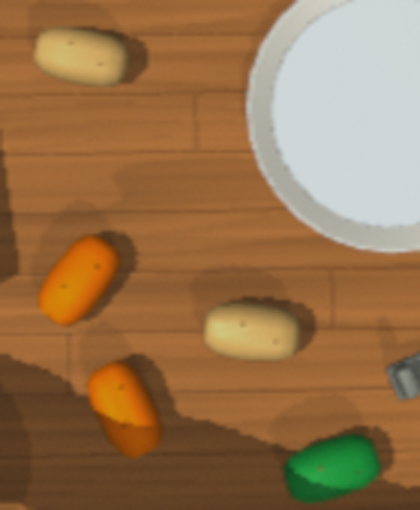

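Crop check: the two cream-tan potatoes are the brown ones. The others are orange or green. The lever sits near (600,180) in the crop, and the dial line points toward the robot, at about 1–2 h. The fitted cooker yaw is about 95.7° with the crock axis at (.526,.279), which agrees with the knob. Now I'll move above the knob.

```bash
python3 -m inch '[10,-5,40,0,0,0,100, 40,-20,75,0,0,0,100, 80,-45,105,0,0,0,100, 115,-65,120,0,0,0,100, 150,-85,120,0,0,0,100, 185,-105,120,0,0,0,100, 220,-125,120,0,0,0,100, 255,-145,120,0,0,0,100]'
python3 -m inch '[30,-15,0,0,0,0,100, 57,-30,0,0,0,0,100, 57,-30,0,0,0,0,100, 57,-30,0,0,0,0,100]'
cat > w.py <<'E'
from h import *
import sys
def look(fn,items):
    C=cam("wrist"); im=bot.camera("wrist"); cv2.imwrite(f"pics/{fn}.png",im)
    for t,z in items:
        print(t,[(np.round(d["uv"]).astype(int).tolist(),round(d["confidence"],2),np.round(ray(C,d["uv"],z)[:2],3).tolist()) for d in bot.spot_point("wrist",t)])
    o=bot.get_obs(); print("eef",np.round(o["eef_pos"],4),"yaw y-axis",np.round(R.from_quat(o["tool_rot"]).as_matrix()[:,1],3),"t",round(float(o["clock"]),2),"q6",np.round(o["joint_pos"],2))
    return C,im
E
python3 - <<'E'
from w import *
look("w1",[("lid_knob",.233),("timer_grip",.086),("heat_grip",.08),("low_mark",.055),("crock_rim",.18)])
E
```

```text
clock: 2.67
eef_pos: [0.4525, 0.3155, 0.3739]
tool_rot: [0.214, 0.977, 0.001, 0.0]
ft_force: [0.3, 0.7, 0.2]
grip_width: 0.0854
grasp_force: 0.0
clock: 3.0
eef_pos: [0.5091, 0.2855, 0.3722]
tool_rot: [0.215, 0.977, -0.0, -0.001]
ft_force: [-0.3, 1.1, 0.9]
grip_width: 0.0855
grasp_force: 0.0
lid_knob [([316, 248], 0.68, [0.518, 0.278]), ([18, 379], 0.55, [0.517, -0.02])]
timer_grip [([176, 255], 0.82, [0.492, 0.092])]
heat_grip [([222, 308], 0.54, [0.583, 0.106])]
low_mark [([239, 317], 0.57, [0.615, 0.109])]
crock_rim []
eef [0.5068 0.2876 0.3738] yaw y-axis [0.416 0.909 0.001] t 3.3 q6 [0.52 0.41 0.55 1.71 0.   0.94]
```

View pics/w1.png

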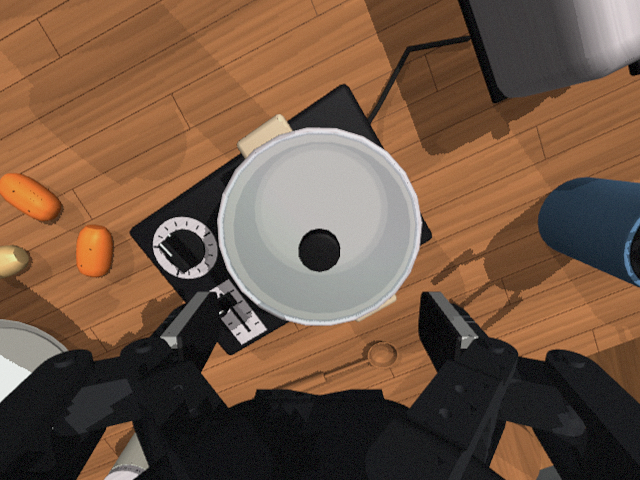

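The wrist picture shows the knob at (319,250) with the lid seated on the crock. The dial at (185,247) points up-left and the lever is at (225,300). I'll descend and grip.

```bash
python3 -m inch '[6,-4,-30,0,0,0,100, 12,-8,-60,0,0,0,100, 12,-8,-90,0,0,0,100, 12,-8,-110,0,0,0,100, 12,-8,-125,0,0,0,100, 12,-8,-136,0,0,0,100, 12,-8,-136,0,0,0,100, 12,-8,-136,0,0,0,100]'
python3 -m inch '[0,0,0,0,0,0,0, 0,0,0,0,0,0,0, 0,0,0,0,0,0,0, 0,0,0,0,0,0,0, 0,0,0,0,0,0,0, 0,0,0,0,0,0,0, 0,0,0,0,0,0,0, 0,0,0,0,0,0,0]'
python3 -m inch '[0,0,10,0,0,0,0, 0,0,25,0,0,0,0, 0,0,45,0,0,0,0, 0,0,65,0,0,0,0, 0,0,80,0,0,0,0, 0,0,90,0,0,0,0, 0,0,90,0,0,0,0, 0,0,90,0,0,0,0]'
```

```text
clock: 3.97
eef_pos: [0.519, 0.2792, 0.2372]
tool_rot: [0.213, 0.977, -0.0, -0.0]
ft_force: [-0.5, 0.5, 0.1]
grip_width: 0.0853
grasp_force: 0.0
clock: 4.63
eef_pos: [0.5205, 0.2792, 0.2385]
tool_rot: [0.214, 0.977, 0.001, 0.001]
ft_force: [0.4, 1.8, 6.0]
grip_width: 0.0318
grasp_force: 59.6
clock: 5.3
eef_pos: [0.5197, 0.2784, 0.3265]
tool_rot: [0.214, 0.977, -0.001, -0.001]
ft_force: [0.2, 0.0, -5.0]
grip_width: 0.032
grasp_force: 60.3
```

```bash
python3 -m inch '[2,-15,0,0,0,0,0, 5,-45,0,0,0,0,0, 9,-83,0,0,0,0,0, 13,-121,0,0,0,0,0, 17,-159,0,0,0,0,0, 21,-197,0,0,0,0,0, 25,-235,0,0,0,0,0, 29,-273,0,0,0,0,0]'
python3 -m inch '[4,-37,0,0,0,0,0, 8,-74,-5,0,0,0,0, 12,-111,-15,0,0,0,0, 16,-148,-28,0,0,0,0, 20,-185,-42,0,0,0,0, 24,-222,-58,0,0,0,0, 28,-259,-74,0,0,0,0, 31,-285,-90,0,0,0,0]'
python3 - <<'E'
from w import *
look("w2",[("plate_top",.005)])
E
python3 -m inch '[2,-18,-20,0,0,0,0, 3,-24,-50,0,0,0,0, 3,-28,-85,0,0,0,0, 3,-28,-110,0,0,0,0, 3,-28,-130,0,0,0,0, 3,-28,-140,0,0,0,0, 3,-28,-140,0,0,0,0, 3,-28,-140,0,0,0,0]'
python3 - <<'E'
from w import *
look("w3",[("plate_top",.005),("lid_knob",.09)])
C=cam("top");im=bot.camera("top");cv2.imwrite("pics/top1.png",im)
print([(d["confidence"],np.round(d["uv"]),[np.round(x,3) for x in pca(d["mask"],C,.01)]) for d in bot.silhouettes("top","plate_top")])
E
```

```text
clock: 5.97
eef_pos: [0.5476, 0.0032, 0.3255]
tool_rot: [0.214, 0.977, -0.001, -0.002]
ft_force: [-0.1, 0.3, -4.3]
grip_width: 0.0317
grasp_force: 60.4
clock: 6.63
eef_pos: [0.578, -0.2831, 0.2342]
tool_rot: [0.215, 0.977, -0.0, -0.002]
ft_force: [0.6, 0.3, -4.5]
grip_width: 0.032
grasp_force: 60.4
plate_top [([554, 164], 0.47, [0.633, -0.044])]
eef [ 0.5763 -0.2837  0.2305] yaw y-axis [ 0.424  0.906 -0.002] t 6.73 q6 [-0.46  0.55  0.41  1.44 -0.   -0.02]
clock: 7.4
eef_pos: [0.5824, -0.3069, 0.097]
tool_rot: [0.214, 0.977, 0.0, -0.001]
ft_force: [1.2, 0.0, -3.9]
grip_width: 0.0326
grasp_force: 60.8
plate_top []
lid_knob []
eef [ 0.5842 -0.3078  0.0996] yaw y-axis [ 0.417  0.909 -0.   ] t 7.55 q6 [-0.48  0.65  0.23  1.15 -0.   -0.05]
[(0.69, array([370., 217.]), [array([ 0.598, -0.233]), np.float64(2.805), array([0.141, 0.058])])]
```

Position is fine (plate (.583,-.311)). I'll lower the lid and release it.

```bash
python3 -m inch '[0,-3,-10,0,0,0,0, 0,-3,-20,0,0,0,0, 0,-3,-26,0,0,0,0, 0,-3,-30,0,0,0,0, 0,-3,-32,0,0,0,0, 0,-3,-32,0,0,0,0, 0,-3,-32,0,0,0,0]'
python3 -m inch '[0,0,0,0,0,0,30, 0,0,0,0,0,0,60, 0,0,0,0,0,0,100, 0,0,0,0,0,0,100, 0,0,0,0,0,0,100, 0,0,0,0,0,0,100]'
python3 -m inch '[0,0,15,0,0,0,100, 0,0,40,0,0,0,100, 0,0,75,0,0,0,100, 0,0,115,0,0,0,100, 0,0,155,0,0,0,100, 0,0,195,0,0,0,100]'
python3 -m inch '[-30,25,5,0,0,0,100, -60,50,10,0,0,0,100, -90,75,10,0,0,0,100, -120,100,10,0,0,0,100, -150,120,10,0,0,0,100, -180,120,10,0,0,0,100, -183,120,10,0,0,0,100]'
python3 - <<'E'
from w import *
C,im=look("w4",[("lid_knob",.058),("plate_top",.005)])
for d in bot.silhouettes("wrist","potato0_mid"):
    m=d["mask"]; print(np.round(d["uv"]),round(d["confidence"],2),np.round(im[m].mean(0)),[np.round(x,3) for x in pca(m,C,.02)])
T=cam("top");im=bot.camera("top");cv2.imwrite("pics/top2.png",im)
for d in bot.silhouettes("top","potato0_mid"):
    m=d["mask"]; print(np.round(d["uv"]),round(d["confidence"],2),np.round(im[m].mean(0)),[np.round(x,3) for x in pca(m,T,.02)])
E
```

```text
clock: 8.23
eef_pos: [0.5829, -0.3103, 0.065]
tool_rot: [0.214, 0.977, 0.0, -0.0]
ft_force: [-0.9, -0.3, -3.6]
grip_width: 0.0322
grasp_force: 60.7
clock: 8.73
eef_pos: [0.5833, -0.3105, 0.066]
tool_rot: [0.214, 0.977, -0.0, 0.001]
ft_force: [0.7, 0.5, 0.0]
grip_width: 0.0852
grasp_force: 0.0
clock: 9.23
eef_pos: [0.5825, -0.3101, 0.2624]
tool_rot: [0.214, 0.977, -0.0, 0.0]
ft_force: [2.1, -1.0, -0.3]
grip_width: 0.0855
grasp_force: 0.0
clock: 9.82
eef_pos: [0.3952, -0.1886, 0.2708]
tool_rot: [0.214, 0.977, -0.0, -0.001]
ft_force: [-0.1, 1.0, -0.0]
grip_width: 0.0853
grasp_force: 0.0
lid_knob [([289, 399], 0.77, [0.581, -0.312]), ([527, 419], 0.64, [0.728, -0.064])]
plate_top []
eef [ 0.4004 -0.1906  0.2711] yaw y-axis [0.418 0.908 0.   ] t 9.97 q6 [-0.44  0.12 -0.1   1.35  0.   -0.01]
[317. 212.] 0.93 [103. 157. 191.] [array([ 0.398, -0.19 ]), np.float64(1.469), array([0.041, 0.025])]
[222. 144.] 0.92 [ 64. 129.  52.] [array([ 0.287, -0.252]), np.float64(1.855), array([0.042, 0.025])]
[449. 197.] 0.81 [ 44. 103. 188.] [array([ 0.442, -0.05 ]), np.float64(2.484), array([0.042, 0.026])]
[599. 202.] 0.57 [49. 48. 50.] [array([0.529, 0.092]), np.float64(3.074), array([0.144, 0.06 ])]
[386. 121.] 0.56 [ 45. 106. 191.] [array([ 0.337, -0.086]), np.float64(-2.69), array([0.042, 0.025])]
[322. 326.] 0.97 [ 11. 103. 190.] [array([ 0.338, -0.084]), np.float64(-2.687), array([0.041, 0.024])]
[307. 283.] 0.75 [ 11. 101. 190.] [array([ 0.444, -0.048]), np.float64(2.54), array([0.041, 0.024])]
```

View pics/top2.png

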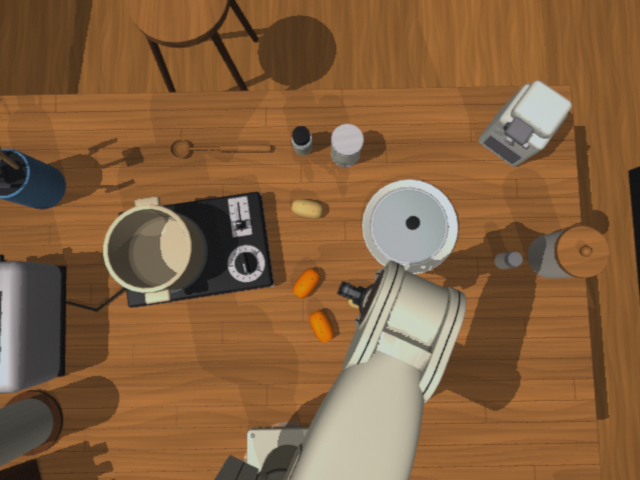

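Lid rests right way up and centred on the plate, knob at (412,223). Both tan potatoes are still in place, at (307,209) and the one under the gripper. I'll grip that one, at (.398,-.190) with its axis at 84°, by turning the tool −1.24.

```bash
python3 -m inch '[0,0,-15,0,0,-0.12,100, 0,0,-30,0,0,-0.24,100, 0,0,-45,0,0,-0.36,100, 0,0,-60,0,0,-0.48,100, 0,0,-75,0,0,-0.6,100, 0,0,-90,0,0,-0.72,100, 0,0,-105,0,0,-0.84,100, 0,0,-120,0,0,-0.96,100]'
python3 -m inch '[0,0,-10,0,0,-0.12,100, 0,0,-20,0,0,-0.24,100, 0,0,-20,0,0,-0.28,100, 0,0,-20,0,0,-0.28,100]'
python3 - <<'E'
from w import *
C,im=look("w5",[])
for d in bot.silhouettes("wrist","potato0_mid"):
    m=d["mask"]; print(np.round(d["uv"]),round(d["confidence"],2),np.round(im[m].mean(0)),[np.round(x,3) for x in pca(m,C,.02)])
E
```

```text
clock: 10.78
eef_pos: [0.4008, -0.1906, 0.149]
tool_rot: [0.643, 0.766, -0.0, -0.0]
ft_force: [-0.7, 0.3, -0.0]
grip_width: 0.0857
grasp_force: 0.0
clock: 11.12
eef_pos: [0.4002, -0.1903, 0.129]
tool_rot: [0.742, 0.671, -0.0, -0.001]
ft_force: [0.1, -0.5, -0.2]
grip_width: 0.0854
grasp_force: 0.0
eef [ 0.4005 -0.1905  0.1295] yaw y-axis [ 0.995 -0.099 -0.001] t 11.17 q6 [-0.44  0.23 -0.35  0.99  0.    1.23]
[377.  28.] 0.88 [ 41.  97. 184.] [array([ 0.447, -0.059]), np.float64(2.843), array([0.038, 0.02 ])]
[209.  95.] 0.65 [ 46. 108. 194.] [array([ 0.338, -0.084]), np.float64(-2.716), array([0.042, 0.025])]
[167. 314.] 0.62 [ 60. 120.  49.] [array([ 0.284, -0.239]), np.float64(2.091), array([0.053, 0.025])]
[318. 243.] 0.61 [107. 162. 194.] [array([ 0.399, -0.19 ]), np.float64(1.452), array([0.043, 0.025])]
```

```bash
python3 -m inch '[-1,0,-30,0,0,0,100, -1,0,-60,0,0,0,100, -1,0,-85,0,0,0,100, -1,0,-98,0,0,0,100, -1,0,-102,0,0,0,100, -1,0,-102,0,0,0,100]'
python3 -m inch '[0,0,0,0,0,0,0, 0,0,0,0,0,0,0, 0,0,0,0,0,0,0, 0,0,0,0,0,0,0, 0,0,0,0,0,0,0, 0,0,0,0,0,0,0]'
python3 -m inch '[0,0,20,0,0,0,0, 0,0,55,0,0,0,0, 0,0,95,0,0,0,0, 0,0,135,0,0,0,0, 0,0,175,0,0,0,0, 0,0,205,0,0,0,0, 0,0,225,0,0,0,0, 0,0,225,0,0,0,0]'
```

```text
clock: 11.72
eef_pos: [0.3986, -0.1901, 0.0275]
tool_rot: [0.741, 0.671, -0.0, -0.001]
ft_force: [0.1, 0.7, -0.1]
grip_width: 0.0855
grasp_force: 0.0
clock: 12.22
eef_pos: [0.4, -0.1909, 0.0297]
tool_rot: [0.742, 0.671, 0.001, 0.001]
ft_force: [-0.7, -0.3, 5.5]
grip_width: 0.0446
grasp_force: 62.1
clock: 12.88
eef_pos: [0.4012, -0.1914, 0.2587]
tool_rot: [0.742, 0.671, 0.002, 0.005]
ft_force: [-0.2, -0.7, -0.7]
grip_width: 0.0446
grasp_force: 61.9
```

```bash
python3 -m inch '[4,20,0,0,0,0,0, 11,54,0,0,0,0,0, 19,90,0,0,0,0,0, 27,126,0,0,0,0,0, 35,162,0,0,0,0,0, 43,198,0,0,0,0,0, 51,234,0,0,0,0,0, 59,270,0,0,0,0,0]'
python3 -m inch '[8,36,0,0,0,0,0, 16,72,0,0,0,0,0, 24,108,0,0,0,0,0, 32,144,0,0,0,0,0, 40,180,0,0,0,0,0, 44,200,0,0,0,0,0, 44,200,0,0,0,0,0, 44,200,0,0,0,0,0]'
python3 - <<'E'
from w import *
C,im=look("w6",[("crock_rim",.18),("crock_floor",.065)])
T=cam("top");im=bot.camera("top");cv2.imwrite("pics/top3.png",im)
for n in ("top","scene"):
  c=cam(n)
  if n=="scene": bot.camera(n)
  for t,z in(("crock_rim",.18),("crock_floor",.065)): print(n,t,[(d["confidence"],np.round(ray(c,d["uv"],z),3)) for d in bot.spot_point(n,t)])
# rim fit on top0-lidless picture top2
im=cv2.imread("pics/top2.png"); hs=cv2.cvtColor(im,cv2.COLOR_BGR2GRAY)
m=(hs[200:300,95:215]>0)
E
```

```text
clock: 13.55
eef_pos: [0.4572, 0.0814, 0.2522]
tool_rot: [0.742, 0.671, -0.001, -0.0]
ft_force: [0.6, 0.2, -1.2]
grip_width: 0.0446
grasp_force: 61.9
clock: 14.22
eef_pos: [0.5011, 0.2805, 0.2514]
tool_rot: [0.741, 0.672, -0.002, -0.0]
ft_force: [0.7, -0.0, -1.2]
grip_width: 0.0444
grasp_force: 61.8
crock_rim []
crock_floor [([337, 216], 0.91, [0.518, 0.283])]
eef [0.5014 0.2785 0.2527] yaw y-axis [ 0.995 -0.101 -0.001] t 14.37 q6 [ 0.51  0.39  0.21  1.39 -0.    2.18]
top crock_rim [(0.61, array([ 0.736, -0.056,  0.18 ])), (0.57, array([0.528, 0.282, 0.18 ])), (0.43, array([0.49 , 0.071, 0.18 ]))]
top crock_floor [(0.8, array([0.518, 0.283, 0.065]))]
scene crock_rim [(0.83, array([0.515, 0.286, 0.18 ]))]
scene crock_floor [(0.66, array([0.517, 0.29 , 0.065]))]
```

View pics/w6.png

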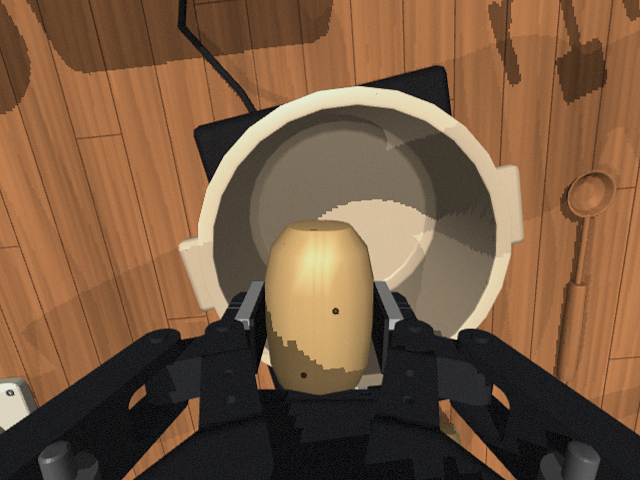

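Wrist view: potato held lengthwise over the mouth; the rim spans columns 200–512, so its centre is about (356,246). I'm offset −x as intended, so I'll lower into the crock and release.

```bash
python3 - <<'E'
from h import *
C=cam("wrist");print(ray(C,(356,246),.18),ray(C,(200,240),.18),ray(C,(512,240),.18))
E
python3 -m inch '[0,2,-25,0,0,0,0, 0,2,-55,0,0,0,0, 0,2,-85,0,0,0,0, 0,2,-110,0,0,0,0, 0,2,-130,0,0,0,0, 0,2,-137,0,0,0,0, 0,2,-137,0,0,0,0]'
python3 -m inch '[0,0,0,0,0,0,65, 0,0,0,0,0,0,70, 0,0,0,0,0,0,70, 0,0,0,0,0,0,70]'
python3 -m inch '[0,0,30,0,0,0,70, 0,0,65,0,0,0,70, 0,0,100,0,0,0,70, 0,0,140,0,0,0,70, 0,0,160,0,0,0,70, 0,0,160,0,0,0,70]'
python3 - <<'E'
from w import *
C,im=look("w7",[("crock_rim",.18)])
T=cam("top");im=bot.camera("top");cv2.imwrite("pics/top4.png",im)
for d in bot.silhouettes("top","potato0_mid"):
    m=d["mask"]; print(np.round(d["uv"]),round(d["confidence"],2),np.round(im[m].mean(0)),[np.round(x,3) for x in pca(m,T,.02)])
S=cam("scene");im=bot.camera("scene")
for d in bot.silhouettes("scene","potato0_mid"):
    m=d["mask"]; print(np.round(d["uv"]),round(d["confidence"],2),np.round(im[m].mean(0)),[np.round(x,3) for x in pca(m,S,.02)])
E
```

```text
[0.52496464 0.28661005 0.18      ] [0.43195773 0.29994477 0.18      ] [0.61855286 0.28078693 0.18      ]
clock: 15.25
eef_pos: [0.5033, 0.2815, 0.1153]
tool_rot: [0.742, 0.67, 0.001, 0.001]
ft_force: [2.8, 0.5, -0.8]
grip_width: 0.0448
grasp_force: 63.8
clock: 15.58
eef_pos: [0.5052, 0.2825, 0.1184]
tool_rot: [0.742, 0.67, 0.004, 0.001]
ft_force: [5.9, 1.5, 1.5]
grip_width: 0.0597
grasp_force: 0.0
clock: 16.08
eef_pos: [0.5043, 0.2829, 0.2836]
tool_rot: [0.742, 0.671, 0.006, 0.001]
ft_force: [0.3, 1.0, 0.3]
grip_width: 0.0597
grasp_force: 0.0
crock_rim [([346, 246], 0.9, [0.524, 0.282])]
eef [0.5024 0.2818 0.2778] yaw y-axis [ 0.995 -0.1    0.003] t 16.18 q6 [0.51 0.38 0.27 1.45 0.   2.18]
[162. 259.] 0.68 [ 81. 131. 160.] [array([0.509, 0.307]), np.float64(1.47), array([0.046, 0.026])]
[324. 329.] 0.62 [ 11. 108. 199.] [array([ 0.339, -0.084]), np.float64(-2.687), array([0.042, 0.024])]
[308. 283.] 0.61 [ 10. 109. 204.] [array([ 0.444, -0.048]), np.float64(2.492), array([0.04 , 0.023])]
[387. 346.] 0.58 [40. 88. 27.] [array([ 0.288, -0.25 ]), np.float64(1.907), array([0.039, 0.024])]
[308. 214.] 0.92 [ 40.  97. 183.] [array([ 0.338, -0.086]), np.float64(-2.789), array([0.045, 0.026])]
[458. 221.] 0.71 [ 95. 143. 174.] [array([0.457, 0.329]), np.float64(1.229), array([0.039, 0.029])]
[250. 214.] 0.58 [38. 79. 34.] [array([ 0.288, -0.252]), np.float64(1.971), array([0.042, 0.029])]
[332. 241.] 0.57 [ 44. 105. 194.] [array([ 0.443, -0.05 ]), np.float64(2.515), array([0.045, 0.025])]
[226. 245.] 0.37 [65. 73. 75.] [array([ 0.375, -0.339]), np.float64(2.099), array([0.045, 0.022])]
```

Potato 1 is in. Now I'll localise the second tan potato, near top (307,209), by colour.

Run:
```python
from h import *
for n,uv in(("top",(307,209)),("scene",(348,299))):
    im=cv2.imread("pics/top4.png") if n=="top" else bot.camera("scene")
    m=np.zeros((482,642),np.uint8); im2=cv2.GaussianBlur(im,(3,3),0)
    cv2.floodFill(im2,m,uv,(0,0,0),(14,14,14),(14,14,14),cv2.FLOODFILL_MASK_ONLY|(255<<8))
    C=cam(n); print(n,[np.round(x,3) for x in pca(m[1:-1,1:-1]>0,C,.022)],(m>0).sum())
```

```text
top [array([ 0.564, -0.08 ]), np.float64(1.534), array([0.921, 0.694])] 304018
scene [array([ 0.309, -0.055]), np.float64(1.268), array([1.143, 1.1  ])] 304642
```

Run:
```python
from h import *
for n,(u,v) in(("top",(307,209)),("scene",(348,299))):
    im=cv2.imread("pics/top4.png") if n=="top" else bot.camera("scene")
    h=cv2.cvtColor(im,cv2.COLOR_BGR2HSV); print(h[v,u],h[v-22,u],h[v,u-30])
    m=np.zeros((480,640),np.uint8); s=np.s_[v-22:v+22,u-26:u+26]
    m[s]=(h[s][...,1]<h[v,u,1]+35)&(h[s][...,2]>110)
    k,l,st,c=cv2.connectedComponentsWithStats(m); j=l[v,u]; print(k,j,st[j])
    C=cam(n); print(n,[np.round(x,3) for x in pca(l==j,C,.022)])
```

```text
[ 19 127 143] [ 14 167 174] [ 14 165 153]
11 8 [291 198  31  20 428]
top [array([ 0.631, -0.052]), np.float64(1.247), array([0.042, 0.021])]
[ 18 120 136] [ 13 153 165] [ 13 156  88]
3 2 [334 290  40  31 796]
scene [array([ 0.652, -0.041]), np.float64(-2.51), array([0.06 , 0.044])]
```

```bash
python3 -m inch '[7,-18,0,0,0,0,100, 19,-50,0,0,0,0,100, 32,-86,0,0,0,0,100, 45,-122,0,0,0,0,100, 58,-158,0,0,0,0,100, 71,-194,0,0,0,0,100, 84,-230,0,0,0,0,100, 97,-266,0,0,0,0,100]'
python3 -m inch '[13,-36,0,0,0,0,100, 25,-66,0,0,0,0,100, 25,-66,0,0,0,0,100, 25,-66,0,0,0,0,100]'
python3 - <<'E'
from w import *
C,im=look("w8",[])
for d in bot.silhouettes("wrist","potato0_mid"):
    m=d["mask"]; print(np.round(d["uv"]),round(d["confidence"],2),np.round(im[m].mean(0)),[np.round(x,3) for x in pca(m,C,.02)])
E
```

```text
clock: 17.15
eef_pos: [0.5989, 0.0139, 0.2754]
tool_rot: [0.742, 0.671, -0.001, -0.001]
ft_force: [0.1, 0.4, -0.7]
grip_width: 0.0855
grasp_force: 0.0
clock: 17.48
eef_pos: [0.6238, -0.0523, 0.2746]
tool_rot: [0.743, 0.67, -0.001, -0.001]
ft_force: [1.1, -0.2, 0.2]
grip_width: 0.0858
grasp_force: 0.0
eef [ 0.6235 -0.0509  0.275 ] yaw y-axis [ 0.995 -0.101 -0.002] t 17.53 q6 [-0.08  0.5   0.44  1.51  0.    1.59]
[ 84. 262.] 0.7 [ 46. 109. 198.] [array([ 0.338, -0.085]), np.float64(-2.704), array([0.047, 0.024])]
[161. 221.] 0.58 [ 50. 115. 206.] [array([ 0.442, -0.049]), np.float64(2.521), array([0.043, 0.026])]
```

View pics/w8.png

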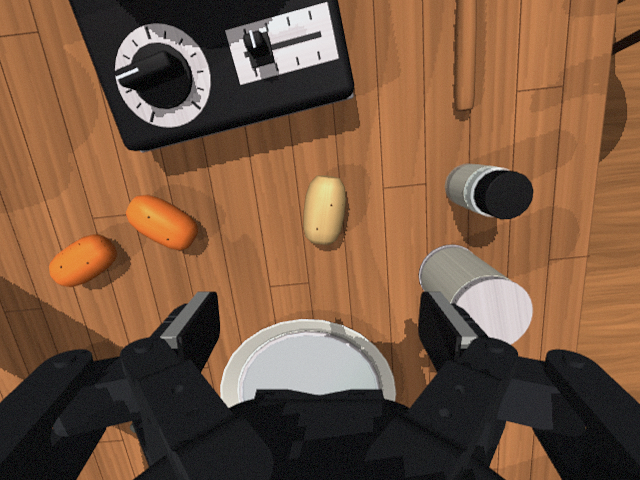

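The potato shows clearly at (325,211), between the cooker front and the plate.

Run:
```python
from h import *
im=cv2.imread("pics/w8.png");u,v=325,211
h=cv2.cvtColor(im,cv2.COLOR_BGR2HSV); m=np.zeros((480,640),np.uint8); s=np.s_[v-50:v+50,u-45:u+45]
m[s]=(h[s][...,1]<150)&(h[s][...,2]>140); m=cv2.morphologyEx(m,cv2.MORPH_OPEN,np.ones((5,5)))
k,l,st,c=cv2.connectedComponentsWithStats(m); j=l[v,u]; print(st[j],h[v,u],h[v,u-40]); C=cam("wrist")
print([np.round(x,3) for x in pca(l==j,C,.02)])
T=cam("top");print("knob now",[(d["confidence"],np.round(ray(T,d["uv"],.058),3)) for d in (bot.camera("top") is not None and bot.spot_point("top","lid_knob"))])
```

```text
[ 303  175   41   68 2285] [ 20 113 228] [ 13 148 171]
[array([ 0.626, -0.051]), np.float64(1.344), array([0.041, 0.023])]
knob now [(0.58, array([ 0.575, -0.302,  0.058]))]
```

```bash
python3 -m inch '[2,0,-30,0,0,-0.06,100, 2,0,-65,0,0,-0.12,100, 2,0,-105,0,0,-0.12,100, 2,0,-145,0,0,-0.12,100, 2,0,-185,0,0,-0.12,100, 2,0,-220,0,0,-0.12,100, 2,0,-240,0,0,-0.12,100, 2,0,-246,0,0,-0.12,100]'
python3 -m inch '[0,0,0,0,0,0,100, 0,0,0,0,0,0,0, 0,0,0,0,0,0,0, 0,0,0,0,0,0,0, 0,0,0,0,0,0,0, 0,0,0,0,0,0,0, 0,0,0,0,0,0,0]'
python3 -m inch '[0,0,20,0,0,0,0, 0,0,55,0,0,0,0, 0,0,95,0,0,0,0, 0,0,135,0,0,0,0, 0,0,175,0,0,0,0, 0,0,205,0,0,0,0, 0,0,225,0,0,0,0, 0,0,225,0,0,0,0]'
```

```text
clock: 18.35
eef_pos: [0.622, -0.0483, 0.0256]
tool_rot: [0.78, 0.626, -0.003, -0.003]
ft_force: [-0.7, -0.0, -1.3]
grip_width: 0.0849
grasp_force: 0.0
clock: 18.93
eef_pos: [0.628, -0.0504, 0.0332]
tool_rot: [0.78, 0.625, 0.002, 0.002]
ft_force: [1.2, 1.3, 6.4]
grip_width: 0.0446
grasp_force: 63.7
clock: 19.6
eef_pos: [0.6282, -0.0506, 0.2623]
tool_rot: [0.781, 0.625, 0.004, 0.004]
ft_force: [0.9, -0.4, -0.5]
grip_width: 0.0445
grasp_force: 62.9
```

```bash
python3 -m inch '[-5,18,0,0,0,0,0, -13,50,0,0,0,0,0, -22,86,0,0,0,0,0, -31,122,0,0,0,0,0, -40,158,0,0,0,0,0, -49,194,0,0,0,0,0, -58,230,0,0,0,0,0, -67,266,0,0,0,0,0]'
python3 -m inch '[-9,36,0,0,0,0,0, -18,66,0,0,0,0,0, -20,67,-20,0,0,0,0, -20,67,-50,0,0,0,0, -20,67,-85,0,0,0,0, -20,67,-115,0,0,0,0, -20,67,-132,0,0,0,0, -20,67,-132,0,0,0,0]'
python3 -m inch '[0,0,0,0,0,0,65, 0,0,0,0,0,0,68, 0,0,0,0,0,0,68, 0,0,0,0,0,0,68]'
python3 -m inch '[0,0,30,0,0,0,68, 0,0,65,0,0,0,68, 0,0,100,0,0,0,68, 0,0,140,0,0,0,68, 0,0,160,0,0,0,68, 0,0,160,0,0,0,68]'
python3 - <<'E'
from w import *
look("w9",[("crock_rim",.18),("lid_knob",.058)])
for n in("top","scene"):
    C=cam(n);im=bot.camera(n);cv2.imwrite(f"pics/{n}5.png",im)
    print(n,[(round(d["confidence"],2),np.round(ray(C,d["uv"],.058),3)) for d in bot.spot_point(n,"lid_knob")])
a=cv2.imread("pics/w9.png");b=cv2.imread("pics/top5.png")
cv2.imwrite("pics/m5.png",np.hstack([cv2.resize(a,(400,300)),cv2.resize(b[120:420,60:460],(400,300))]))
E
```

```text
clock: 20.27
eef_pos: [0.5575, 0.2169, 0.2538]
tool_rot: [0.781, 0.625, -0.001, -0.0]
ft_force: [1.0, 0.7, -1.8]
grip_width: 0.0447
grasp_force: 62.8
clock: 20.93
eef_pos: [0.5403, 0.2819, 0.1257]
tool_rot: [0.781, 0.625, 0.002, 0.002]
ft_force: [-2.0, -4.9, 12.8]
grip_width: 0.0444
grasp_force: 72.9
clock: 21.27
eef_pos: [0.5389, 0.2824, 0.1226]
tool_rot: [0.781, 0.625, -0.0, 0.0]
ft_force: [0.6, -0.6, 0.2]
grip_width: 0.0585
grasp_force: 0.8
clock: 21.77
eef_pos: [0.5406, 0.284, 0.2893]
tool_rot: [0.78, 0.625, 0.005, 0.001]
ft_force: [-0.2, 0.5, 0.9]
grip_width: 0.0582
grasp_force: 0.0
crock_rim [([296, 253], 0.89, [0.523, 0.282])]
lid_knob []
eef [0.5383 0.2827 0.2821] yaw y-axis [ 0.976 -0.218 -0.002] t 21.92 q6 [0.48 0.46 0.39 1.51 0.   2.27]
top [(0.8, array([ 0.589, -0.31 ,  0.058]))]
scene [(0.64, array([ 0.583, -0.31 ,  0.058]))]
```

View pics/m5.png

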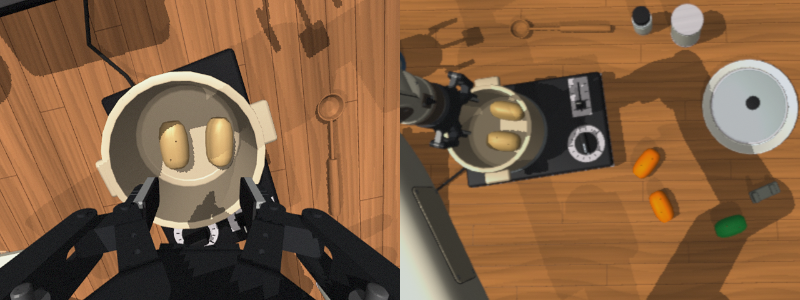

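Both potatoes lie flat in the crock, no other tan ones are left, and the lid is still centred on the plate. Back to the lid.

```bash
python3 -m inch '[2,-18,0,0,0,0,100, 4,-53,0,0,0,0,100, 7,-92,0,0,0,0,100, 10,-131,0,0,0,0,100, 13,-170,0,0,0,0,100, 16,-209,0,0,0,0,100, 19,-248,0,0,0,0,100, 22,-287,0,0,0,0,100]'
python3 -m inch '[3,-39,0,0,0,0,100, 6,-78,0,0,0,0,100, 9,-117,-5,0,0,0,100, 12,-155,-15,0,0,0,100, 15,-192,-30,0,0,0,100, 18,-229,-45,0,0,0,100, 21,-265,-60,0,0,0,100, 22,-290,-75,0,0,0,100]'
python3 -m inch '[0,-13,-10,0,0,0,100, 0,-16,-20,0,0,0,100, 0,-16,-20,0,0,0,100]'
python3 - <<'E'
from w import *
C,im=look("w10",[("lid_knob",.058)])
h=cv2.cvtColor(im,cv2.COLOR_BGR2GRAY)
for d in bot.silhouettes("wrist","lid_knob")[:2]: print(d["uv"],d["confidence"],[np.round(x,3) for x in pca(d["mask"],C,.01)])
E
```

```text
clock: 22.78
eef_pos: [0.5602, -0.0061, 0.2822]
tool_rot: [0.78, 0.625, -0.001, -0.001]
ft_force: [0.6, -0.2, 0.1]
grip_width: 0.0853
grasp_force: 0.0
clock: 23.45
eef_pos: [0.5821, -0.2975, 0.206]
tool_rot: [0.781, 0.624, -0.001, -0.001]
ft_force: [-0.1, 0.6, -0.1]
grip_width: 0.0853
grasp_force: 0.0
clock: 23.7
eef_pos: [0.5813, -0.3097, 0.1847]
tool_rot: [0.781, 0.625, -0.001, -0.003]
ft_force: [0.2, 0.5, -0.6]
grip_width: 0.0853
grasp_force: 0.0
lid_knob [([319, 238], 0.85, [0.581, -0.309]), ([117, 298], 0.33, [0.41, -0.323])]
eef [ 0.5828 -0.3086  0.188 ] yaw y-axis [ 0.976 -0.217 -0.001] t 23.8 q6 [-0.49  0.6   0.37  1.35  0.    1.3 ]
[322.5, 215.5] 0.92 [array([ 0.584, -0.303]), np.float64(2.658), array([0.097, 0.096])]
```

```bash
python3 -m inch '[0,0,-30,0,0,0,100, 0,0,-65,0,0,0,100, 0,0,-95,0,0,0,100, 0,0,-113,0,0,0,100, 0,0,-122,0,0,0,100, 0,0,-122,0,0,0,100]'
python3 -m inch '[0,0,0,0,0,0,0, 0,0,0,0,0,0,0, 0,0,0,0,0,0,0, 0,0,0,0,0,0,0, 0,0,0,0,0,0,0, 0,0,0,0,0,0,0, 0,0,0,0,0,0,0, 0,0,0,0,0,0,0]'
python3 -m inch '[0,0,8,0,0,0,0, 0,0,25,0,0,0,0, 0,0,55,0,0,0,0, 0,0,90,0,0,0,0, 0,0,125,0,0,0,0, 0,0,160,0,0,0,0, 0,0,195,0,0,0,0, 0,0,215,0,0,0,0]'
python3 -m inch '[0,0,20,0,0,0,0, 0,0,45,0,0,0,0, 0,0,55,0,0,0,0, 0,0,55,0,0,0,0]'
```

```text
clock: 24.35
eef_pos: [0.5824, -0.3082, 0.065]
tool_rot: [0.78, 0.626, -0.001, -0.001]
ft_force: [-0.0, 0.2, 0.5]
grip_width: 0.0854
grasp_force: 0.0
clock: 25.02
eef_pos: [0.5837, -0.3108, 0.0684]
tool_rot: [0.78, 0.625, 0.001, 0.001]
ft_force: [-1.5, 1.3, 5.0]
grip_width: 0.0323
grasp_force: 59.6
clock: 25.68
eef_pos: [0.5832, -0.3106, 0.2858]
tool_rot: [0.781, 0.625, 0.001, 0.002]
ft_force: [0.2, -0.4, -3.6]
grip_width: 0.0319
grasp_force: 60.4
clock: 26.02
eef_pos: [0.5834, -0.3107, 0.3394]
tool_rot: [0.781, 0.625, 0.001, 0.002]
ft_force: [-0.2, -0.1, -4.1]
grip_width: 0.0319
grasp_force: 60.5
```

```bash
python3 -m inch '[-2,15,0,0,0,0,0, -5,45,0,0,0,0,0, -9,83,0,0,0,0,0, -13,121,0,0,0,0,0, -17,159,0,0,0,0,0, -21,197,0,0,0,0,0, -25,235,0,0,0,0,0, -29,273,0,0,0,0,0]'
python3 -m inch '[-4,38,0,0,0,0,0, -8,76,0,0,0,0,0, -12,114,0,0,0,0,0, -16,152,0,0,0,0,0, -20,190,0,0,0,0,0, -24,228,0,0,0,0,0, -28,266,0,0,0,0,0, -31,296,0,0,0,0,0]'
python3 -m inch '[-1,20,-5,0,0,0,0, -1,23,-25,0,0,0,0, -1,23,-50,0,0,0,0, -1,23,-65,0,0,0,0, -1,23,-65,0,0,0,0]'
python3 - <<'E'
from w import *
C,im=look("w11",[("crock_rim",.18)])
E
```

```text
clock: 26.68
eef_pos: [0.5524, -0.0356, 0.3344]
tool_rot: [0.781, 0.625, -0.001, -0.001]
ft_force: [1.2, 0.4, -3.7]
grip_width: 0.0317
grasp_force: 60.6
clock: 27.35
eef_pos: [0.5213, 0.2612, 0.3342]
tool_rot: [0.78, 0.626, -0.002, -0.001]
ft_force: [0.7, -1.6, -4.3]
grip_width: 0.0319
grasp_force: 60.6
clock: 27.77
eef_pos: [0.5188, 0.2805, 0.2648]
tool_rot: [0.78, 0.625, -0.006, -0.001]
ft_force: [-0.3, 0.0, -4.7]
grip_width: 0.0319
grasp_force: 60.5
crock_rim [([571, 392], 0.41, [0.673, 0.139])]
eef [0.5209 0.2812 0.2696] yaw y-axis [ 0.976 -0.218 -0.003] t 27.87 q6 [0.49 0.43 0.31 1.46 0.   2.29]
```

View pics/w11.png

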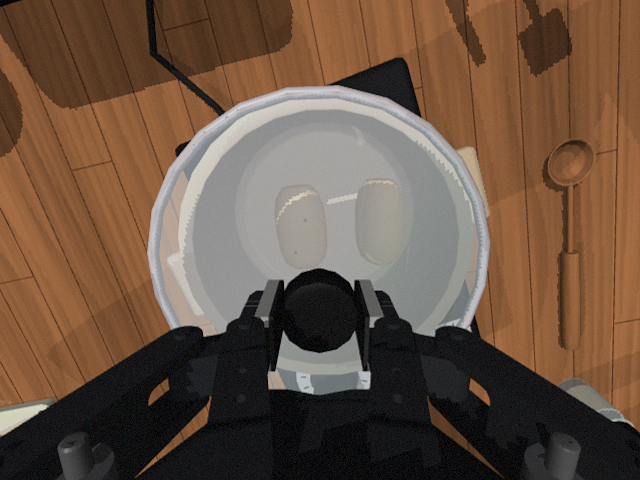

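The lid hangs over the mouth and the rim shows through the glass: its leftmost column is about 178, its top row about 98. I'll compare that with the projected rim.

Run:
```python
from h import *
C=cam("wrist");a=np.linspace(0,2*np.pi,361)
for c,r,z in(((.522,.281),.095,.18),((.526,.281),.095,.18),((.522,.285),.095,.18),((.521,.281),.097,.213)):
    P=np.array([proj(C,(c[0]+r*np.cos(t),c[1]+r*np.sin(t),z)) for t in a]); print(c,"left",P[:,0].min(),"right",P[:,0].max(),"top",P[:,1].min())
im=cv2.imread("pics/w11.png"); g=im
print([ (x,im[240,x].tolist()) for x in range(170,200,3)],[(x,im[150,x].tolist()) for x in range(440,492,4)])
```

```text
(0.522, 0.281) left 176.4072601806917 right 467.1982973197288 top 97.35069183698113
(0.526, 0.281) left 182.2524947198992 right 473.3971212417341 top 95.72001048863066
(0.522, 0.285) left 174.3606318092136 right 466.561370082771 top 90.0805829355779
(0.521, 0.281) left 146.54861246386702 right 494.32350650733036 top 84.14256458758156
[(170, [152, 163, 183]), (173, [152, 162, 184]), (176, [153, 165, 184]), (179, [191, 200, 205]), (182, [194, 204, 208]), (185, [167, 169, 173]), (188, [165, 172, 172]), (191, [166, 170, 173]), (194, [147, 147, 147]), (197, [151, 150, 149])] [(440, [149, 145, 140]), (444, [182, 178, 176]), (448, [169, 166, 172]), (452, [157, 159, 166]), (456, [108, 131, 146]), (460, [125, 150, 172]), (464, [138, 168, 189]), (468, [136, 167, 189]), (472, [131, 160, 178]), (476, [36, 56, 88]), (480, [55, 92, 138]), (484, [60, 95, 141]), (488, [54, 88, 133])]
```

```bash
python3 -m inch '[2,0,-8,0,0,0,0, 2,0,-16,0,0,0,0, 2,0,-21,0,0,0,0, 2,0,-24,0,0,0,0, 2,0,-25,0,0,0,0, 2,0,-25,0,0,0,0]'
python3 -m inch '[0,0,-1,0,0,0,0, 0,0,-2,0,0,0,0, 0,0,-3,0,0,0,0, 0,0,-3,0,0,0,0]'
```

```text
clock: 28.37
eef_pos: [0.5238, 0.2816, 0.246]
tool_rot: [0.78, 0.625, -0.0, -0.0]
ft_force: [0.2, 0.7, -3.9]
grip_width: 0.0319
grasp_force: 60.6
clock: 28.7
eef_pos: [0.5241, 0.2819, 0.2439]
tool_rot: [0.78, 0.625, 0.001, 0.0]
ft_force: [-0.8, -0.1, -1.9]
grip_width: 0.0315
grasp_force: 60.9
```

Contact begins. 1–2 mm more, then release and back off.

```bash
python3 -m inch '[0,0,-1,0,0,0,0, 0,0,-2,0,0,0,0, 0,0,-2,0,0,0,0]'
python3 -m inch '[0,0,0,0,0,0,30, 0,0,0,0,0,0,60, 0,0,0,0,0,0,100, 0,0,0,0,0,0,100, 0,0,0,0,0,0,100, 0,0,0,0,0,0,100]'
python3 -m inch '[0,0,15,0,0,0,100, 0,0,40,0,0,0,100, 0,0,75,0,0,0,100, 0,0,100,0,0,0,100, 0,0,120,0,0,0,100, 0,0,120,0,0,0,100]'
python3 - <<'E'
from w import *
C,im=look("w12",[("lid_knob",.233),("timer_grip",.086),("heat_grip",.08),("low_mark",.055)])
S=bot.camera("scene");c=cam("scene")
print("scene",[(round(d["confidence"],2),np.round(ray(c,d["uv"],.233),3)) for d in bot.spot_point("scene","lid_knob")])
E
```

```text
clock: 28.95
eef_pos: [0.5241, 0.2819, 0.2438]
tool_rot: [0.78, 0.625, 0.002, 0.0]
ft_force: [-3.5, -1.4, 7.1]
grip_width: 0.0319
grasp_force: 61.7
clock: 29.45
eef_pos: [0.5239, 0.2818, 0.2411]
tool_rot: [0.78, 0.625, -0.0, -0.0]
ft_force: [0.1, 0.7, -0.2]
grip_width: 0.0854
grasp_force: 0.0
clock: 29.95
eef_pos: [0.5252, 0.2824, 0.3665]
tool_rot: [0.78, 0.625, 0.004, 0.001]
ft_force: [-1.1, -0.3, 1.1]
grip_width: 0.0853
grasp_force: 0.0
lid_knob [([316, 237], 0.98, [0.523, 0.283]), ([517, 355], 0.37, [0.671, 0.141])]
timer_grip [([322, 347], 0.76, [0.488, 0.092])]
heat_grip [([388, 323], 0.6, [0.583, 0.105])]
low_mark [([408, 307], 0.64, [0.617, 0.108]), ([508, 230], 0.56, [0.765, 0.19])]
eef [0.5235 0.2815 0.3595] yaw y-axis [ 0.976 -0.218 -0.002] t 30.2 q6 [ 0.49  0.43  0.55  1.69 -0.    2.28]
scene [(0.92, array([0.528, 0.28 , 0.233])), (0.41, array([ 0.85 , -0.183,  0.233]))]
```

View pics/w12.png

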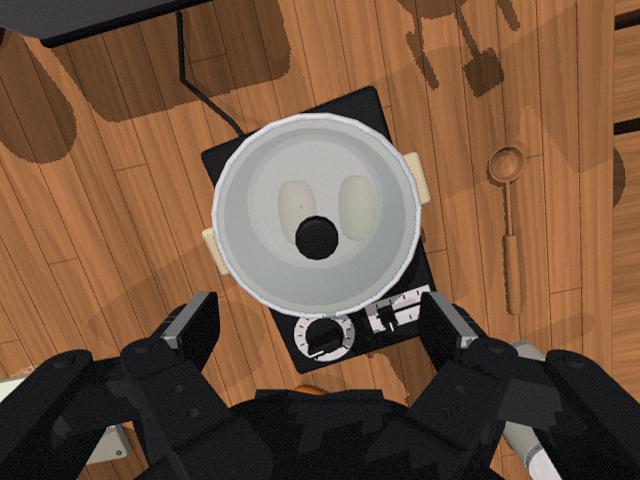

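The lid is seated evenly, its ring hiding the rim all round. Now I'll move over the controls.

```bash
python3 -m inch '[1,-18,0,0,0,0,100, 3,-52,0,0,0,0,100, 5,-90,0,0,0,0,100, 7,-128,0,0,0,0,100, 9,-165,-10,0,0,0,100, 11,-195,-25,0,0,0,100, 12,-222,-45,0,0,0,100, 12,-226,-70,0,0,0,100]'
python3 -m inch '[0,0,0,0,0,0,100, 0,0,0,0,0,0,100]'
python3 - <<'E'
from w import *
C,im=look("w13",[("timer_grip",.086),("heat_grip",.08),("low_mark",.055)])
u,v=proj(C,(.535,.09,.06)).astype(int); print(u,v)
a=max(0,u-130);b=max(0,v-100); cv2.imwrite("pics/c13.png",cv2.resize(im[b:b+200,a:a+260],None,fx=3,fy=3,interpolation=cv2.INTER_CUBIC)); print(a,b)
E
```

```text
clock: 30.97
eef_pos: [0.5362, 0.0515, 0.2912]
tool_rot: [0.782, 0.623, 0.0, 0.001]
ft_force: [1.0, 0.9, -0.6]
grip_width: 0.0857
grasp_force: 0.0
clock: 31.13
eef_pos: [0.5346, 0.0553, 0.2897]
tool_rot: [0.781, 0.625, -0.002, -0.001]
ft_force: [-0.6, 0.2, 1.0]
grip_width: 0.0851
grasp_force: 0.0
timer_grip [([265, 189], 0.7, [0.489, 0.094])]
heat_grip [([358, 156], 0.91, [0.583, 0.104])]
low_mark [([387, 145], 0.63, [0.616, 0.107])]
eef [0.5368 0.0568 0.2929] yaw y-axis [ 0.976 -0.217  0.003] t 31.33 q6 [0.11 0.31 0.2  1.46 0.   1.89]
313 179
183 79
```

View pics/c13.png

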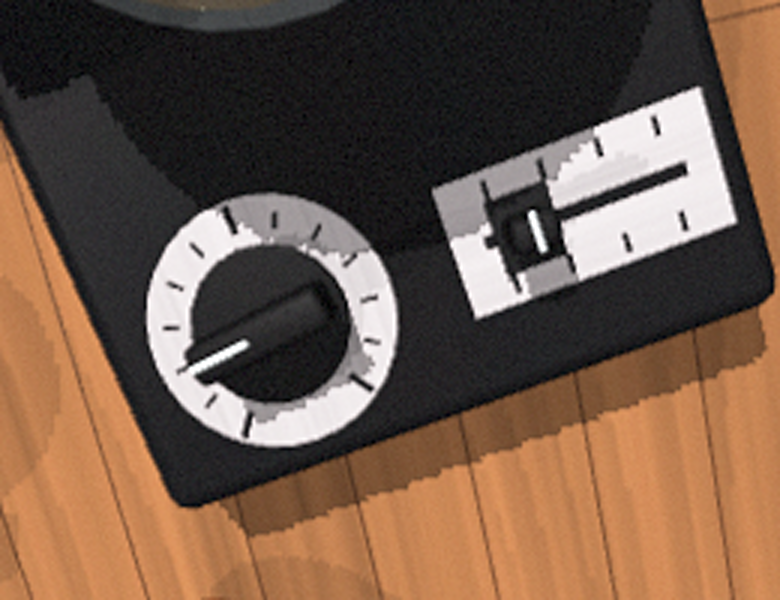

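Crop: the dial's long ticks are off at (248,428), 6 h at (232,218) and 12 h at (362,383). The line points at the second tick after off, (187,368), so it reads 2 h and needs +6 clicks (144° clockwise). Lever is at (533,230), between off and warm. The low ticks are (598,148) and (628,242).

Run:
```python
from h import *
C=cam("wrist"); f=lambda a,b,z=.055: ray(C,(183+(a+.5)/3-.5,79+(b+.5)/3-.5),z)[:2]
Q={k:(f(*a)+f(*b))/2 for k,a,b in(("off",(487,187),(517,283)),("warm",(542,168),(574,270)),("low",(598,148),(628,242)),("high",(657,125),(685,222)))}
for k,v in Q.items(): print(k,np.round(v,4))
d=Q["high"]-Q["off"]; print(np.linalg.norm(d),np.degrees(np.arctan2(d[1],d[0])))
print("lever top",f(533,230,.09)); t=[f(248,428),f(232,218),f(362,383)]
A=np.array([[2*(p-t[0])[0],2*(p-t[0])[1]] for p in t[1:]]);b=[p@p-t[0]@t[0] for p in t[1:]];c=np.linalg.solve(A,b);print("dial c",c, "bar mid z.094",f(262,333,.094))
for p in t+[f(187,368)]: print(np.degrees(np.arctan2(*(p-c)[::-1])),np.linalg.norm(p-c))
```

```text
off [0.5811 0.1053]
warm [0.601  0.1063]
low [0.6209 0.1101]
high [0.6414 0.1128]
0.06069691974509899 7.062144414544657
lever top [0.5878772  0.10666084]
dial c [0.49478489 0.09303066] bar mid z.094 [0.4978041  0.09443446]
-116.60263625632697 0.038501595811060135
95.1259000460497 0.038501595811060316
-45.28130546645597 0.038501595811059545
-165.67872365719165 0.033924080905513264
```

```bash
python3 -m inch '[12,12,0,0,0,0.11,45, 25,25,0,0,0,0.22,45, 40,40,-15,0,0,0.325,45, 50,49,-40,0,0,0.325,45, 50,49,-75,0,0,0.325,45, 50,49,-110,0,0,0.325,45, 50,49,-140,0,0,0.325,45, 50,49,-150,0,0,0.325,45]'
python3 -m inch '[0,0,-20,0,0,0,45, 0,0,-40,0,0,0,45, 0,0,-52,0,0,0,45, 0,0,-57,0,0,0,45, 0,0,-57,0,0,0,45, 0,0,-57,0,0,0,45]'
```

```text
clock: 32.0
eef_pos: [0.5836, 0.1056, 0.1371]
tool_rot: [0.668, 0.744, -0.003, -0.002]
ft_force: [-1.7, -0.6, -0.4]
grip_width: 0.0386
grasp_force: 0.0
clock: 32.5
eef_pos: [0.587, 0.1053, 0.0858]
tool_rot: [0.669, 0.743, 0.001, 0.001]
ft_force: [0.6, -0.8, 1.1]
grip_width: 0.0382
grasp_force: 0.0
```

```bash
python3 -m inch '[0,0,-2,0,0,0,20, 0,0,-2,0,0,0,10, 0,0,-2,0,0,0,10, 0,0,-2,0,0,0,10, 0,0,-2,0,0,0,10]'
python3 - <<'E'
from w import *
look("w14",[("heat_grip",.08)])
E
```

```text
clock: 32.92
eef_pos: [0.5868, 0.105, 0.0838]
tool_rot: [0.669, 0.743, 0.001, 0.001]
ft_force: [-0.4, 0.4, 5.7]
grip_width: 0.0148
grasp_force: 59.3
heat_grip [([316, 318], 0.67, [0.585, 0.105])]
eef [0.5868 0.105  0.0837] yaw y-axis [0.994 0.105 0.003] t 33.02 q6 [0.18 0.55 0.   1.02 0.   1.64]
```

```bash
python3 -m inch '[6,0.6,0,0,0,0,10, 14,1.5,0,0,0,0,10, 22,2.3,0,0,0,0,10, 29,3,0,0,0,0,10, 33,3.5,0,0,0,0,10, 33,3.5,0,0,0,0,10, 33,3.5,0,0,0,0,10]'
python3 -m inch '[0,0,0,0,0,0,25, 0,0,0,0,0,0,45, 0,0,0,0,0,0,45, 0,0,0,0,0,0,45]'
python3 -m inch '[0,0,20,0,0,0,45, 0,0,55,0,0,0,45, -5,-8,95,0,0,-0.1,45, -25,-25,135,0,0,-0.2,60, -50,-40,170,0,0,-0.3,100, -75,-49,208,0,0,-0.325,100, -83,-52,208,0,0,-0.325,100, -83,-52,208,0,0,-0.325,100]'
python3 - <<'E'
from w import *
C,im=look("w15",[("timer_grip",.086),("heat_grip",.08),("low_mark",.055)])
u,v=proj(C,(.535,.09,.06)).astype(int)
a=max(0,u-130);b=max(0,v-100); cv2.imwrite("pics/c15.png",cv2.resize(im[b:b+200,a:a+260],None,fx=3,fy=3,interpolation=cv2.INTER_CUBIC)); print(a,b)
E
```

```text
clock: 33.6
eef_pos: [0.6205, 0.1095, 0.0838]
tool_rot: [0.669, 0.744, 0.002, 0.001]
ft_force: [0.8, 3.0, 4.8]
grip_width: 0.0148
grasp_force: 59.5
clock: 33.93
eef_pos: [0.6182, 0.1077, 0.0816]
tool_rot: [0.669, 0.743, -0.001, -0.0]
ft_force: [-0.0, 0.7, 0.5]
grip_width: 0.0386
grasp_force: 0.0
clock: 34.6
eef_pos: [0.535, 0.055, 0.2953]
tool_rot: [0.781, 0.625, 0.003, 0.002]
ft_force: [0.4, 0.7, 0.6]
grip_width: 0.0855
grasp_force: 0.0
timer_grip [([267, 190], 0.95, [0.493, 0.092]), ([520, 61], 0.25, [0.743, 0.153])]
heat_grip [([390, 143], 0.59, [0.619, 0.109]), ([278, 53], 0.39, [0.534, 0.208])]
low_mark [([381, 146], 0.96, [0.615, 0.107])]
eef [0.5358 0.0563 0.2886] yaw y-axis [ 0.976 -0.218 -0.002] t 34.8 q6 [ 0.1   0.31  0.19  1.45 -0.    1.9 ]
180 79
```

View pics/c15.png

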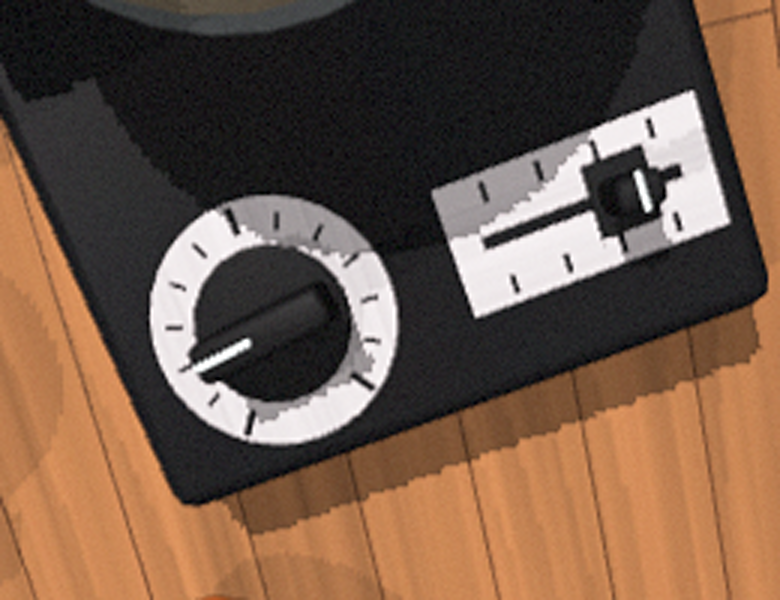

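Run:
```python
from h import *
C=cam("wrist"); g=lambda a,b:np.array([180+(a+.5)/3-.5,79+(b+.5)/3-.5])
f=lambda a,b,z=.055: ray(C,g(a,b),z)[:2]
Q={k:(f(*a)+f(*b))/2 for k,a,b in(("off",(484,190),(516,284)),("warm",(538,170),(569,263)),("low",(594,150),(624,242)),("high",(651,128),(678,221)))}
for k,v in Q.items(): print(k,np.round(v,4))
d=(Q["high"]-Q["off"]);d/=np.linalg.norm(d); o=np.mean([Q[k]-d*s for k,s in(("off",0),("warm",.02),("low",.04),("high",.06))],0)
print("dir",np.degrees(np.arctan2(d[1],d[0])),"stripe s,cross at z .09:",(f(642,190,.09)-o)@d,(f(642,190,.09)-o)@[-d[1],d[0]],"plate z.058",(f(622,193,.058)-o)@d,"z.062",(f(622,193,.062)-o)@d)
n=np.array([-d[1],d[0]])
# profile through the stripe and dark lever along track, at z .09
im=cv2.imread("pics/w15.png")
for z,c in((.09,0),(.09,.003),(.055,.0135),(.055,-.0135)):
    print(z,c,[(int(s*1000),int(im[tuple(np.round(proj(C,[*(o+d*s+n*c),z])).astype(int)[::-1])].mean())) for s in np.arange(.024,.062,.002)])
# same from top camera and scene: lever detection vs low
```

```text
off [0.5748 0.1049]
warm [0.5939 0.1076]
low [0.6135 0.1101]
high [0.6329 0.1129]
dir 7.789737247493608 stripe s,cross at z .09: 0.04372920148541001 0.0003397964317697623 plate z.058 0.0436405986118214 z.062 0.04290590707206775
0.09 0 [(24, 115), (26, 106), (28, 124), (30, 37), (32, 17), (34, 14), (36, 31), (38, 45), (40, 41), (42, 27), (44, 255), (46, 29), (48, 41), (50, 25), (52, 101), (54, 98), (56, 140), (58, 229), (60, 232)]
0.09 0.003 [(24, 31), (26, 29), (28, 41), (30, 43), (32, 17), (34, 11), (36, 32), (38, 50), (40, 54), (42, 36), (44, 255), (46, 50), (48, 40), (50, 33), (52, 31), (54, 29), (56, 83), (58, 221), (60, 223)]
0.055 0.0135 [(24, 154), (26, 232), (28, 241), (30, 238), (32, 240), (34, 246), (36, 248), (38, 182), (40, 83), (42, 253), (44, 248), (46, 210), (48, 249), (50, 246), (52, 205), (54, 224), (56, 234), (58, 163), (60, 160)]
0.055 -0.0135 [(24, 234), (26, 235), (28, 235), (30, 234), (32, 237), (34, 226), (36, 212), (38, 228), (40, 19), (42, 135), (44, 136), (46, 133), (48, 135), (50, 122), (52, 157), (54, 162), (56, 238), (58, 134), (60, 203)]
```

Run:
```python
from h import *
C=cam("wrist"); print(np.linalg.inv(C[1])[:3,3],np.linalg.inv(C[1])[:3,2],bot.get_obs()["eef_pos"])
```

```text
[0.55056589 0.12300681 0.40890623] [-0.06099313 -0.26166798 -0.96322879] [0.53581388 0.05628136 0.28860679]
```

```bash
python3 -m inch '[22,-5,-15,0,0,0,100, 44,-9,-30,0,0,0,100, 66,-14,-50,0,0,0,100, 66,-14,-60,0,0,0,100, 66,-14,-60,0,0,0,100, 66,-14,-60,0,0,0,100]'
python3 - <<'E'
from w import *
C,im=look("w16",[("heat_grip",.08),("low_mark",.055)])
print(np.linalg.inv(C[1])[:3,3])
u,v=proj(C,(.615,.109,.06)).astype(int);print(u,v)
a=max(0,u-90);b=max(0,v-75); cv2.imwrite("pics/c16.png",cv2.resize(im[b:b+150,a:a+180],None,fx=4,fy=4,interpolation=cv2.INTER_CUBIC)); print(a,b)
E
```

```text
clock: 35.3
eef_pos: [0.6008, 0.0425, 0.2276]
tool_rot: [0.78, 0.625, -0.002, -0.002]
ft_force: [-0.2, 0.0, 0.6]
grip_width: 0.0858
grasp_force: 0.0
heat_grip [([327, 139], 0.64, [0.622, 0.112])]
low_mark [([322, 146], 0.64, [0.617, 0.108])]
eef [0.6018 0.0426 0.2312] yaw y-axis [ 0.976 -0.218  0.001] t 35.45 q6 [0.07 0.46 0.26 1.37 0.   1.86]
[0.61590192 0.10919452 0.34781161]
319 145
229 70
```

View pics/c16.png

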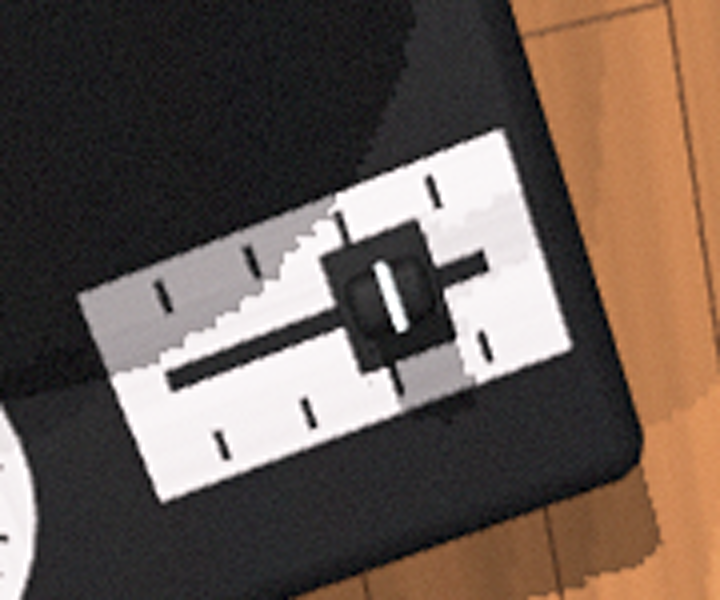

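The lever plate centre is at (389,296) and the low midpoint at (370,304), with 96 px per 20 mm. So the lever stands about 4 mm past low. I'll regrip and draw it back 4 mm.

```bash
python3 -m inch '[6,22,0,0,0,0.11,45, 12,44,0,0,0,0.22,45, 18,64,-15,0,0,0.325,45, 18.5,66,-40,0,0,0.325,45, 18.5,66,-75,0,0,0.325,45, 18.5,66,-90,0,0,0.325,45, 18.5,66,-90,0,0,0.325,45]'
python3 -m inch '[0,0,-20,0,0,0,45, 0,0,-40,0,0,0,45, 0,0,-52,0,0,0,45, 0,0,-55,0,0,0,45, 0,0,-55,0,0,0,45, 0,0,-55,0,0,0,45]'
```

```text
clock: 36.03
eef_pos: [0.6175, 0.1083, 0.1369]
tool_rot: [0.669, 0.744, -0.003, -0.002]
ft_force: [-0.4, 0.1, -0.2]
grip_width: 0.0383
grasp_force: 0.0
clock: 36.53
eef_pos: [0.6216, 0.1084, 0.0875]
tool_rot: [0.669, 0.743, 0.001, 0.001]
ft_force: [-0.1, 0.9, -0.2]
grip_width: 0.0385
grasp_force: 0.0
```

```bash
python3 -m inch '[0,0,-3,0,0,0,20, 0,0,-3,0,0,0,10, 0,0,-3,0,0,0,10, 0,0,-3,0,0,0,10, 0,0,-3,0,0,0,10]'
python3 -m inch '[-2,-0.2,0,0,0,0,10, -4,-0.4,0,0,0,0,10, -5,-0.5,0,0,0,0,10, -5,-0.5,0,0,0,0,10, -5,-0.5,0,0,0,0,10]'
python3 -m inch '[0,0,0,0,0,0,25, 0,0,0,0,0,0,45, 0,0,0,0,0,0,45, 0,0,0,0,0,0,45]'
python3 -m inch '[0,0,20,0,0,0,45, 0,0,55,0,0,0,45, 0,-13,95,0,0,-0.11,45, -5,-36,135,0,0,-0.22,60, -13,-64,147,0,0,-0.325,100, -13,-64,147,0,0,-0.325,100, -13,-64,147,0,0,-0.325,100]'
python3 - <<'E'
from w import *
C,im=look("w17",[("heat_grip",.08),("low_mark",.055)])
g=cv2.cvtColor(im,cv2.COLOR_BGR2GRAY)
# dark plate + ticks: components in the white panel
u,v=proj(C,(.612,.109,.056)).astype(int); print(u,v,"nadir",proj(C,[*np.linalg.inv(C[1])[:2,3],.055]))
a,b=u-70,v-50; c=g[b:b+100,a:a+130]
k,l,st,ce=cv2.connectedComponentsWithStats(((c<85)).astype(np.uint8))
for i in range(1,k): print("dark",st[i],np.round(ce[i]+[a,b],1)) if st[i][4]<2500 and st[i][4]>6 else None
k,l,st,ce=cv2.connectedComponentsWithStats((c>245).astype(np.uint8))
for i in range(1,k): print("bright",st[i],np.round(ce[i]+[a,b],1)) if 8<st[i][4]<200 else None
E
```

```text
clock: 36.95
eef_pos: [0.6212, 0.1084, 0.0837]
tool_rot: [0.669, 0.743, 0.001, 0.001]
ft_force: [-1.4, -0.5, 5.4]
grip_width: 0.0148
grasp_force: 59.4
clock: 37.37
eef_pos: [0.6166, 0.1078, 0.0838]
tool_rot: [0.669, 0.743, 0.001, 0.001]
ft_force: [1.4, -0.6, 5.9]
grip_width: 0.0147
grasp_force: 59.7
clock: 37.7
eef_pos: [0.6147, 0.1076, 0.0815]
tool_rot: [0.669, 0.743, -0.001, -0.001]
ft_force: [-0.3, -0.3, -0.1]
grip_width: 0.0384
grasp_force: 0.0
clock: 38.28
eef_pos: [0.6028, 0.0424, 0.2309]
tool_rot: [0.781, 0.624, 0.001, 0.001]
ft_force: [0.1, -0.4, 0.0]
grip_width: 0.0841
grasp_force: 0.0
heat_grip [([318, 146], 0.81, [0.617, 0.109])]
low_mark [([316, 146], 0.64, [0.616, 0.109])]
eef [0.6016 0.0442 0.2276] yaw y-axis [ 0.976 -0.217 -0.003] t 38.43 q6 [0.07 0.46 0.26 1.37 0.   1.86]
311 147 nadir [317.74064436 146.05829419]
dark [90 19  3  7  9] [332.1 118.9]
dark [  26   28   79   45 1001] [313.  148.3]
dark [45 36  4  8 16] [287.6 136.5]
dark [23 45  4  7 14] [265.6 145. ]
dark [103  57   3   7  10] [345.1 156.6]
dark [60 74  3  6  9] [301.9 173.4]
dark [38 82  4  6 10] [280.5 181.5]
bright [50 29 19 27 89] [301.2 136.8]
bright [ 95  37  30  29 162] [351.1 144.8]
bright [73 42  7 16 35] [316.7 146.8]
bright [18 56 31 13 40] [272.8 159.2]
bright [101  56   3   8   9] [342.6 156.6]
bright [96 65 12  6 16] [342.8 164.7]
bright [72 75  7  5  9] [316.7 174.4]
bright [24 80 47 18 59] [288.1 185.3]
```

The lever is now at low: its stripe is at (316.7,146.8) and the low mark at (316.8,146.3). Next is the dial. I'll turn the tool +2.02 rad while moving to (.490,.0915).

```bash
python3 -m inch '[-14,6,0,0,0,0.12,60, -28,12,0,0,0,0.24,60, -42,18,0,0,0,0.36,60, -56,24,0,0,0,0.48,60, -70,30,0,0,0,0.6,60, -84,36,0,0,0,0.72,60, -98,42,0,0,0,0.84,60, -112,48,0,0,0,0.96,60]'
python3 -m inch '[0,0,-5,0,0,0.12,60, 0,0,-15,0,0,0.24,60, 0,0,-25,0,0,0.36,60, 0,0,-35,0,0,0.48,60, 0,0,-45,0,0,0.6,60, 0,0,-55,0,0,0.72,60, 0,0,-65,0,0,0.84,60, 0,0,-75,0,0,0.96,60]'
python3 -m inch '[0,0,-5,0,0,0.1,60, 0,0,-10,0,0,0.1,60, 0,0,-10,0,0,0.1,60, 0,0,-10,0,0,0.1,60]'
python3 - <<'E'
from w import *
C,im=look("w18",[("timer_grip",.086)])
E
```

```text
clock: 39.1
eef_pos: [0.4888, 0.0929, 0.2274]
tool_rot: [0.4, 0.917, -0.001, -0.002]
ft_force: [0.2, 0.6, 0.3]
grip_width: 0.0514
grasp_force: 0.0
clock: 39.77
eef_pos: [0.4893, 0.0926, 0.1521]
tool_rot: [-0.069, 0.998, -0.0, -0.002]
ft_force: [0.8, 0.0, 0.0]
grip_width: 0.0511
grasp_force: 0.0
clock: 40.1
eef_pos: [0.4897, 0.0921, 0.1433]
tool_rot: [-0.114, 0.993, -0.0, -0.001]
ft_force: [-0.0, -0.1, 0.3]
grip_width: 0.051
grasp_force: 0.0
timer_grip [([312, 276], 0.82, [0.493, 0.09])]
eef [0.4905 0.092  0.1443] yaw y-axis [-0.227  0.974  0.   ] t 40.2 q6 [ 0.19  0.31 -0.19  1.07  0.   -0.04]
```

```bash
python3 -m inch '[1,-1,-20,0,0,0,60, 1,-1,-38,0,0,0,60, 1,-1,-50,0,0,0,60, 1,-1,-55,0,0,0,60, 1,-1,-55,0,0,0,60]'
python3 -m inch '[0,0,0,0,0,0,30, 0,0,0,0,0,0,10, 0,0,0,0,0,0,8, 0,0,0,0,0,0,8, 0,0,0,0,0,0,8, 0,0,0,0,0,0,8]'
```

```text
clock: 40.62
eef_pos: [0.4906, 0.0906, 0.0884]
tool_rot: [-0.114, 0.993, -0.0, -0.001]
ft_force: [0.1, 0.9, 0.3]
grip_width: 0.0513
grasp_force: 0.0
clock: 41.12
eef_pos: [0.4922, 0.0913, 0.0905]
tool_rot: [-0.115, 0.993, 0.0, 0.001]
ft_force: [-1.5, 1.2, 7.3]
grip_width: 0.0129
grasp_force: 61.0
```

```bash
python3 -m inch '[0,0,0,0,0,-0.08,8, 0,0,0,0,0,-0.16,8, 0,0,0,0,0,-0.25,8, 0,0,0,0,0,-0.34,8, 0,0,0,0,0,-0.42,8, 0,0,0,0,0,-0.42,8]'
python3 -m inch '[0,0,0,0,0,-0.1,8, 0,0,0,0,0,-0.2,8, 0,0,0,0,0,-0.3,8, 0,0,0,0,0,-0.4,8, 0,0,0,0,0,-0.5,8, 0,0,0,0,0,-0.6,8, 0,0,0,0,0,-0.7,8, 0,0,0,0,0,-0.8,8]'
```

```text
clock: 41.62
eef_pos: [0.4922, 0.0914, 0.0905]
tool_rot: [0.096, 0.995, 0.001, 0.001]
ft_force: [-1.4, 2.4, 6.3]
grip_width: 0.013
grasp_force: 61.1
clock: 42.28
eef_pos: [0.4922, 0.0916, 0.0905]
tool_rot: [0.477, 0.879, 0.001, 0.001]
ft_force: [-0.4, 3.2, 5.4]
grip_width: 0.0126
grasp_force: 61.1
```

```bash
python3 -m inch '[0,0,0,0,0,-0.1,8, 0,0,0,0,0,-0.2,8, 0,0,0,0,0,-0.3,8, 0,0,0,0,0,-0.4,8, 0,0,0,0,0,-0.5,8, 0,0,0,0,0,-0.6,8, 0,0,0,0,0,-0.7,8, 0,0,0,0,0,-0.8,8]'
python3 -m inch '[0,0,0,0,0,-0.1,8, 0,0,0,0,0,-0.2,8, 0,0,0,0,0,-0.3,8, 0,0,0,0,0,-0.4,8, 0,0,0,0,0,-0.47,8, 0,0,0,0,0,-0.493,8, 0,0,0,0,0,-0.493,8, 0,0,0,0,0,-0.493,8]'
python3 -m inch '[0,0,0,0,0,0,25, 0,0,0,0,0,0,55, 0,0,0,0,0,0,55, 0,0,0,0,0,0,55]'
python3 -m inch '[0,0,20,0,0,0,55, 0,0,55,0,0,0,55, 0,0,95,0,0,0,55, 0,0,135,0,0,0,55, 0,0,175,0,0,0,100, 20,-20,205,0,0,0,100, 40,-36,205,0,0,0,100, 40,-36,205,0,0,0,100]'
python3 - <<'E'
from w import *
C,im=look("w19",[("timer_grip",.086),("heat_grip",.08),("low_mark",.055)])
u,v=proj(C,(.491,.092,.06)).astype(int); print(u,v)
print("hull",[np.round(proj(C,(.491+.0385*np.cos(a),.092+.0385*np.sin(a),.055))).tolist() for a in np.radians([-118.5,97.5,-46.5,49.5])])
E
```

```text
clock: 42.95
eef_pos: [0.4925, 0.0916, 0.0905]
tool_rot: [0.782, 0.623, 0.002, 0.0]
ft_force: [-0.3, 3.1, 5.4]
grip_width: 0.0133
grasp_force: 61.0
clock: 43.62
eef_pos: [0.4926, 0.0916, 0.0905]
tool_rot: [0.909, 0.416, 0.002, -0.0]
ft_force: [1.0, 2.8, 5.9]
grip_width: 0.013
grasp_force: 61.0
clock: 43.95
eef_pos: [0.491, 0.0904, 0.0889]
tool_rot: [0.909, 0.416, -0.001, 0.0]
ft_force: [-0.1, -0.7, 0.0]
grip_width: 0.047
grasp_force: 0.0
clock: 44.62
eef_pos: [0.5351, 0.0525, 0.2964]
tool_rot: [0.91, 0.415, 0.003, 0.002]
ft_force: [0.3, 0.8, 0.2]
grip_width: 0.0856
grasp_force: 0.0
timer_grip [([260, 218], 0.82, [0.49, 0.09])]
heat_grip [([341, 114], 0.62, [0.616, 0.112])]
low_mark [([344, 120], 0.72, [0.617, 0.106])]
eef [0.5303 0.0548 0.293 ] yaw y-axis [ 0.756 -0.654 -0.002] t 44.82 q6 [0.1  0.3  0.18 1.46 0.   2.39]
263 211
hull [[273.0, 243.0], [236.0, 187.0], [299.0, 214.0], [262.0, 175.0]]
```

Run:
```python
from h import *
C=cam("wrist");im=cv2.imread("pics/w19.png");g=cv2.GaussianBlur(cv2.cvtColor(im,cv2.COLOR_BGR2GRAY),(3,3),0)
def s(c,r,a,z):
    p=proj(C,(c[0]+r*np.cos(a),c[1]+r*np.sin(a),z)); return cv2.getRectSubPix(g,(1,1),tuple(map(float,p)))[0,0]
A=np.arange(-180,180,4)
c0=(.490,.0915)
for r in(.014,.018,.022): 
    v=[int(s(c0,r,np.radians(a),.094)) for a in A]; i=np.argsort(v)[-6:]; print(r,[(int(A[j]),v[j]) for j in i])
m=(g[180:250,225:305]>200).astype(np.uint8);k,l,st,ce=cv2.connectedComponentsWithStats(m)
for i in range(1,k):
    if st[i][4]>8: p=ce[i]+[225,180]; w=ray(C,p,.094)[:2]-c0; print(st[i],np.round(p),np.degrees(np.arctan2(w[1],w[0])),np.linalg.norm(w))
for r in (.033,.036): print(r,[(int(a),int(s(c0,r,np.radians(a),.055))) for a in np.arange(-130,240,6)])
T=cam("top")
bot.camera("top");print([(round(d["confidence"],2),np.round(ray(T,d["uv"],.233),3)) for d in bot.spot_point("top","lid_knob")])
for t,z in(("can",0),("shaker",0),("spice_jar",0),("lid_lifter",0),("spoon",0),("plate_top",.005)): print(t,[np.round(ray(T,d["uv"],z)[:2],3) for d in bot.spot_point("top",t)][:1])
```

```text
0.014 [(60, 62), (80, 86), (64, 129), (76, 162), (68, 205), (72, 220)]
0.018 [(56, 49), (76, 55), (72, 113), (60, 114), (68, 213), (64, 219)]
0.022 [(-116, 220), (-172, 224), (-176, 228), (-180, 230), (-120, 236), (-168, 236)]
[ 40   0  40  33 470] [290. 193.] -0.6825819105507964 0.03466727061986945
[  0   7  48  61 858] [241. 219.] 145.93519646265258 0.02251587937136178
[32 15  3 19 32] [258. 203.] 70.77790501053086 0.013992293810478668
[ 65  34  14  25 219] [296. 224.] -54.76154219298411 0.03184017252585396
[50 59 11  7 37] [279. 243.] -103.523030066343 0.029769822338060067
0.033 [(-130, 181), (-124, 152), (-118, 154), (-112, 152), (-106, 155), (-100, 156), (-94, 156), (-88, 231), (-82, 235), (-76, 236), (-70, 237), (-64, 239), (-58, 238), (-52, 201), (-46, 149), (-40, 237), (-34, 238), (-28, 237), (-22, 217), (-16, 237), (-10, 237), (-4, 236), (2, 227), (8, 151), (14, 221), (20, 222), (26, 224), (32, 166), (38, 140), (44, 131), (50, 131), (56, 126), (62, 135), (68, 150), (74, 151), (80, 152), (86, 153), (92, 180), (98, 233), (104, 230), (110, 221), (116, 181), (122, 157), (128, 12
[... 524 characters left out ...]
, (26, 222), (32, 177), (38, 131), (44, 131), (50, 131), (56, 130), (62, 143), (68, 157), (74, 157), (80, 135), (86, 151), (92, 152), (98, 219), (104, 183), (110, 240), (116, 241), (122, 238), (128, 237), (134, 236), (140, 234), (146, 228), (152, 235), (158, 234), (164, 227), (170, 231), (176, 234), (182, 236), (188, 205), (194, 225), (200, 66), (206, 59), (212, 120), (218, 214), (224, 238), (230, 178), (236, 184)]
[(0.91, array([0.521, 0.288, 0.233])), (0.24, array([ 0.723, -0.064,  0.233]))]
can [array([ 0.768, -0.149])]
shaker [array([ 0.501, -0.541])]
spice_jar [array([ 0.791, -0.054])]
lid_lifter [array([ 0.372, -0.341])]
spoon [array([0.791, 0.165])]
plate_top [array([ 0.586, -0.31 ])]
```

Run:
```python
from h import *
C=cam("wrist");g=cv2.cvtColor(cv2.imread("pics/w19.png"),cv2.COLOR_BGR2GRAY).astype(float)
s=np.s_[192:217,252:264]; m=np.zeros(g.shape,bool); m[s]=g[s]>120
k,l,st,ce=cv2.connectedComponentsWithStats(m.astype(np.uint8)); j=1+np.argmax(st[1:,4]); print(st[j]); print([np.round(x,4) for x in pca(l==j,C,.094)])
print("deg",np.degrees(pca(l==j,C,.094)[1]))
# same on w13 (2 h) as reference
g=cv2.cvtColor(cv2.imread("pics/w13.png"),cv2.COLOR_BGR2GRAY); m=np.zeros(g.shape,bool); s=np.s_[188:206,247:268]; m[s]=g[s]>170
k,l,st,ce=cv2.connectedComponentsWithStats(m.astype(np.uint8)); print(st[1:].tolist()); bb=[(i,st[i]) for i in range(1,k)]
import itertools
for i,b in bb:
    if b[4]>15:
        v,u=np.nonzero(l==i); q=np.polyfit(u,v,1); print("img slope deg",np.degrees(np.arctan(q[0])),b)
g=cv2.cvtColor(cv2.imread("pics/w19.png"),cv2.COLOR_BGR2GRAY); print(g[192:240:2,240:290:3])
```

```text
[256 193   5  22  68]
[array([0.4955, 0.1047]), np.float64(0.8726), array([0.0122, 0.0018])]
deg 49.99477358886778
[[247, 193, 19, 13, 56]]
img slope deg -27.649676341095745 [247 193  19  13  56]
[[241 243  67  49  41  17  14  26   7  12  24  46  44  39 149 226 220]
 [240 207  49  50  32  24 189  38  22   1  17  25  32  46  26 229 221]
 [246  60  46  47  40  43 247  41  20  16  22  21  22  42  37  31 224]
 [237  45  56  49  38  43 251  43  28  14  18  27  22  25  21  31 125]
 [137  52  53  51  34  45 255  38  16  12  25  28  20  19  22  29 165]
 [ 83  52  50  46  39  40 255  40  16  10  21  23   9  20  20  30  28]
 [ 40  47  43  50  35  47 255  42  23   9  21  15  25  22  21  34  21]
 [ 40  48  50  44  37  49 255  38  27   2  25  25  22  29  14  28  26]
 [ 42  46  42  45  43  47 255  34  23   3  15  25  30  21  24  23  31]
 [ 48  48  41  41  38  45 255  36  22  13  19  18  26  26  25  28  33]
 [ 44  43  49  47  37  48 255  36  28  17  15  29  17  17  18  21  43]
 [ 36  44  49  44  33  44 200  36  24   3  19  26  20  27  21  28  41]
 [ 75  47  41  44  37  47  44  40  33  13  10  19  16  11  23  45  23]
 [163  44  44  39  30  48  42  36  31  17  25  23  23  28  29  38  33]
 [232  43  40  44  36  46  45  44  36  17  22  18  16  26  30  29  89]
 [238  60  43  44  41  47  41  41  29  20  17  15  13  21  26  30 151]
 [229 151  40  46  35  46  40  40  28   3  21  22  22  30  30  22 150]
 [223 235  60  42  42  44  46  38  30  19  17  18  27  13  20 134 149]
 [233 236 171  34  41  43  42  40  31  19  14  22  23  25  62 157 150]
 [235 233 238 166  41  47  44  43  32  16   3  26  27  17 159 154 151]
 [237 235 233 240 169  39  41  40  39  16  25  23   4 156 158 156 149]
 [232 236 241 202 242  36  47  38  33  12  19 118 154 155 155 159 154]
 [235 233 128 237 241  36  36  37  37   0 224 151 154 151 155 154 153]
 [239 235 193 238 233  48  34  27  22 196 241  94 147 150 153 153 154]]
```

Dial line stands at 50.0°, against 49.5° expected for 8 h. One last check that the lid wasn't knocked since.

Run:
```python
from h import *
for n in("top","scene"):
    C=cam(n);im=bot.camera(n)
    print(n,[(round(d["confidence"],2),np.round(ray(C,d["uv"],.233),3)) for d in bot.spot_point(n,"lid_knob")])
    for d in bot.silhouettes(n,"lid_knob")[:1]: print([np.round(x,3) for x in pca(d["mask"],C,.188)])
    g=cv2.cvtColor(im,cv2.COLOR_BGR2GRAY); u,v=np.round(proj(C,(.523,.282,.242))).astype(int); s=g[v-16:v+16,u-16:u+16]
    k,l,st,ce=cv2.connectedComponentsWithStats((s<60).astype(np.uint8))
    for i in range(1,k):
        if 60<st[i][4]<500: print("knob blob",st[i],np.round(ray(C,ce[i]+[u-16,v-16],.237),3))
```

```text
top [(0.88, array([0.523, 0.287, 0.233]))]
[array([0.512, 0.342]), np.float64(-2.919), array([0.086, 0.032])]
scene [(0.7, array([0.524, 0.278, 0.233]))]
[array([0.53 , 0.279]), np.float64(-3.044), array([0.098, 0.097])]
knob blob [  9  13  13  14 139] [0.528 0.278 0.237]
```

```bash
python3 -c "
from workcell import bot
print(bot.job_done())"
```

```text
the job is handed in; nothing more can be done
None
```

I've handed the job in: both potatoes on the island are in the crock, the lid is squarely back on, the heat lever is at low and the timer reads 8 h, confirmed in the last camera images, but no verdict came back.

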